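Fit the ball camera and lock its three clamp bolts

TASK

Take the ball camera out of its leaning rest and set it gently into the metal collar on the sloping panel of the robot's drive box, standing upright with its lens barrel pointing straight up. Then turn the three captive clamp bolts round the collar clockwise, each fully to its stop, so that their steel tabs reach in over the ball and hold it. Leave the other things on the bench where they are.

Things in the scene. Friction and masses are not known exactly. Their poses are not given: they have to be found in the camera images.
- drive_box: White robot base pan (300 x 340 mm, rim 28 mm) fixed to the bench, with a clear box 200 mm deep (x), 230 wide (y), a white sloping front panel and a flat white top 131 mm above the bench. Origin on the bench under the pan's centre; x from the low front (robot side) to the high back, z up. Place and yaw vary. The panel rises at 30 degrees from 51 mm high at x = -100 mm to 131 at x = +39 mm.
- seat (a point): Where the centre of the camera's ball rests when seated: on the collar's axis, 21 mm out from the panel's face. z: the panel's outward normal, 30 degrees from vertical, leaning to the low front; x: up the slope; y: left. The collar is an aluminium ring on the panel, bore 46 mm, outside 66, 5 high, open below; the ball sits on its upper inner edge.
- camera_ball (a point): Centre of the ball of the loose camera (0.13 kg): a white ball 56 mm across with a black lens barrel, a cylinder 28 mm across on an axis through the ball's centre, its end 58 mm from that centre, about 33 mm of it clear of the ball. z: along the barrel to its end. Balanced about the ball's centre: in a ring it stays at the angle it is put; it cannot stand on the bench.
- camera_barrel (a point): Middle of the camera's lens barrel, on its axis, 44 mm from the ball's centre (same axes): the place to grasp it, 28 mm across.
- rest: Grey rest fixed to the bench, left or right of the drive box: foot plate 105 x 80 x 4 mm, a ring (bore 46, outside 62, top 18 mm high) holding the ball, centre 34 mm high, and 40 mm before it a 16 mm wide post, 68 mm high, under the barrel, which leans on it 30 degrees from vertical towards the rest's -x (the robot's side, yaw within 0.3 rad of world). Origin on the bench under the ring's centre.
- clamp_left (a joint): Turn (rad) of the clamp bolt 75 mm to the left (+y) of the collar's axis: grows clockwise as seen looking at the panel's face, from 0 to a hard stop at 1.571, where its tab points at the collar's axis. Starts at 0.1 to 0.6. Stiff (0.06 N m friction); stays where it is left.
- clamp_right (a joint): The same for the clamp bolt 75 mm to the right (-y) of the collar's axis.
- clamp_front (a joint): The same for the clamp bolt in front, 75 mm down the slope from the collar's axis.
- clamp_left_grip (a point): On the left bolt's turning axis, 60 mm out from the panel, in its black wing: a bar 36 mm long, 12 thick, 42 to 72 mm out. Under it, in line, a steel tab 10 mm wide (37 to 41 mm out) reaches 50 mm from the axis; at the stop it ends just over the seated ball. Below, a fixed post 16 mm across. z: outward along the axis (panel's normal); x: along the wing to the tab's end, turns with it.
- clamp_right_grip (a point): The same for the right clamp bolt.
- clamp_front_grip (a point): The same for the front clamp bolt.
- bottle: Bystander: upright clear plastic bottle, 60 mm across, 175 mm tall, origin under its centre. On the other side of the drive box from the rest.
- cells: Bystander: pack of four green cells, 65 x 36 x 36 mm, on the pan's floor at the left of the clear box; origin under its centre.
- gearmotor: Bystander: small gear motor lying on the flat top of the drive box, about 30 x 80 x 30 mm, long in y; origin under its middle.
- tape: Bystander: roll of yellow tape lying flat, 90 mm across, 19 mm high; origin under its centre.
- wheel: Bystander: rubber wheel lying flat, 80 mm across, 34 mm high; origin under its centre.
- board: Bystander: green circuit board on brass feet, 85 x 56 mm, 25 mm high; origin under its centre.
- screwdriver: Bystander: grey screwdriver 170 mm long and about 25 mm high lying on the bench in front of the drive box; its x runs along it.
- antenna_tip (a point): Top end of the black antenna that stands fixed on the back right corner of the drive box's flat top: a rod 10 mm across and 100 mm tall.
Mind the look-alikes: they are no part of the job. What is shaped like the part that bears camera_ball but orange or yellow is not meant.

How it is judged (in metres and radians):
On the way:
1. the camera sits in the collar, upright and let go, before any clamp bolt is turned home (distance between camera_ball and seat below 0.005 m and angle between camera_ball's own z axis and vertical below 0.22 rad and contact force between the fingers and camera below 0.1 N and value of joint each of clamp_left, clamp_right, clamp_front below 1.2 rad), for 0.2 s.
At the end, for the whole second after the job is handed in: All three clamp bolts are at their stops (within 0.08 rad, about 5 degrees); the camera rests in the collar, its ball's centre within 5 mm of the seat point and its barrel within 0.22 rad (about 12 degrees) of vertical (value of joint each of clamp_left, clamp_right, clamp_front above 1.49 rad and distance between camera_ball and seat below 0.005 m and angle between camera_ball's own z axis and vertical below 0.22 rad and linear speed of camera below 0.02 m/s); the robot touches nothing.
It fails at once if the camera is pushed or knocked into the collar or panel with more than 30 N (contact force between camera and drive_box above 30 N).
It fails at once if the camera is dropped (falls free faster than 0.4 m/s, a drop of about 8 mm) (contact force between the fingers and camera below 0.01 N and linear speed of camera above 0.4 m/s).
It fails at once if another thing on the bench is shifted by more than 40 mm (distance of any of bottle, cells, gearmotor, tape, wheel, board, screwdriver from where it was at the start of the episode above 0.04 m).
It also fails if it takes over 70 s, if anything falls off the work surface, if the arm or the gripper's body presses on something with over 40 N, if the wrist force passes 120 N, or if a joint passes its speed limit or range.

ROBOT

A 6-joint arm with a two-finger parallel gripper is mounted at the origin on the work surface. World frame = base frame: x ahead of the robot, y to its left, z up, the work surface at z = 0. Lengths are in m, angles in degrees, forces in N, time in s.
With the tool pointing down it reaches from about 0.325 to 0.775 m from the base axis. Payload 5.5 kg.
Tool frame: the origin (TCP) lies between the finger pads; the fingertips stand 8 mm ahead of it and the grasp point (between the pads) lies 11 mm behind it (env.tip_reach is the distance from the TCP to the fingertips, in m); z points along the fingers, y is the direction in which the jaws open and shut (so a half turn about z gives the same grasp; the last joint's range is limited). The gripper opens to 85 mm and grips with 20 to 120 N. Pads are 22 mm wide; open, the fingers measure 114 mm over their backs; the gripper's body (76 mm by 85 mm) begins 54 mm behind the grasp point. The pads swing forward as they close: fully open they stand 13 mm farther back than shut.
Start: joints at [-78.249, 5.22, 70.514, -0, 104.267, -3.249], TCP at [0.155, -0.58, 0.239] pointing down, gripper open.
Joint ranges: [-164.24, 164.24], [-49.07, 125.15], [9.68, 141.18], [-86.29, 266.29], [3.28, 154.24], [-151.56, 151.56]. Speed limits (degrees/s): [147.25, 147.25, 172.46, 180, 180, 180].

INTERFACE

Orientations are given as [roll, pitch, yaw] about the fixed x, y, z axes, in that order (R = Rz(yaw) Ry(pitch) Rx(roll)).
In Python, from plant import monitor, optics, env gives the robot as it stands. The module is installed in compiled form; this text tells all that it offers.
- The arm moves only by the tool carry_out, never from a script. Its argument "targets" is a list of rows, each an object with "translation": the shift along the tool's x, y, z in cm, a list of three; "angular": the turn, a rotation vector about the tool's x, y, z in rad, a list of three; "hand": the finger opening in cm, from 0 to 8.54. A call has 1 to 20 rows; each row is the pose to reach, as a shift and turn from the pose commanded when the call began, along the tool's axes at that moment; what a row does not reach only later rows make up. A row lasts 1/10 s, in which the tool goes at most 50 mm and 8.59 degrees, less where a joint would pass 70% of its speed; a pose out of reach is approached as far as the arm can. A call with a gripper value outside its range is refused whole. The fingers move at their own pace and stop on an object; "force" is the grip in N (left out, the last holds). Time passes only in rows, so rows that repeat a pose let the fingers close. It gives the time, the measured TCP pose, the force and the opening at its end, in the units of the state.
- monitor.get_state(): the state, without advancing time (a new reading comes with each control period).
- optics.get_image(name): name is "side" or "top" or "wrist"; returns a dict with "img" (480x640x3 uint8, red, green, blue), "intrinsics" (3x3 intrinsics, pixels), "T" (4x4, takes a point from camera to world coordinates); the wrist camera has in their place "mount" (4x4, takes a point from camera to tool coordinates, whose origin is the TCP and whose axes are the flange's). Camera axes: x right, y down, z forward; pixel columns grow to the right and rows downward; lengths in m; the calibration is good to about 2 mm. A picture is of the moment at which its call begins: read the wrist's pose just before it. There is no depth.
- env.job_done(): hands the job in, once; it reports no verdict.
The state is a dict: "time_s": time; "joint_positions": joint angles; "qvel": joint speeds; "effort": joint torques, N m; "tcp_pos": TCP position; "eef_rot": TCP orientation; "contact_force": force on the tool from outside, world axes, zero at the start; "ft_torque": the same for the moment, N m; "finger_gap": finger opening in m.
Only numpy, scipy, OpenCV 4.12 (cv2) and the standard library are available. Lean on these libraries where they do the work, as an engineer would, in place of code of your own. Each camera call takes 0.05 s, during which the arm holds its last target.

## Working session

There is one attempt and no reset: what is moved stays moved. The work goes in short steps, Python scripts to look and compute and a tool call to move; the robot and the scene stay as the last step left them, time stands still between calls to the robot, and variables do not carry over. Pictures are saved under pics/ and viewed, and the job is handed in when it is done.

Besides the shell and the picture viewer there is one more tool, called after "Call:" as a command line: name --argument value ..., lists and objects as JSON in quotes. carry_out: Moves the arm, as the interface text tells. Its arguments: {"type":"object","properties":{"targets":{"type":"array"},"force":{"type":"number"}},"required":["targets"]}

```bash
mkdir -p pics; python3 - <<'E'
from plant import monitor, optics, env
import cv2,numpy as np
print(monitor.get_state(), env.tip_reach)
for n in ["side","top","wrist"]:
    d=optics.get_image(n); cv2.imwrite(f"pics/{n}0.png",d["img"][:,:,::-1]); print(n,d["intrinsics"].round(2).tolist(),np.round(d.get("T",d.get("mount")),4).tolist())
E
```

```text
{'time_s': 0.0, 'joint_positions': array([-7.82476595e+01,  5.26264300e+00,  7.05825782e+01, -4.75268704e-04,
        1.04266780e+02, -3.25001793e+00]), 'qvel': array([-0.04452071,  0.05599871,  0.05072141, -0.03951225, -0.06732645,
        0.02587782]), 'effort': array([ 1.62409840e-03, -4.58737385e+01, -4.18018448e+01,  4.65304697e-05,
        1.17857198e-02, -5.08276472e-06]), 'tcp_pos': array([ 0.15524201, -0.57928791,  0.23814883]), 'eef_rot': array([-1.79888153e+02, -5.88958072e-03,  1.50022360e+01]), 'contact_force': array([-0.37812008,  0.32535621, -0.3103634 ]), 'ft_torque': array([-0.01410196, -0.02552073,  0.01094762]), 'finger_gap': 0.08548975864558521} 0.008
side [[445.31, 0.0, 316.54], [0.0, 445.31, 234.56], [0.0, 0.0, 1.0]] [[-0.8503, -0.264, 0.4553, -0.0036], [-0.5263, 0.4386, -0.7285, 0.9003], [-0.0073, -0.8591, -0.5118, 0.7715], [0.0, 0.0, 0.0, 1.0]]
top [[476.98, 0.0, 315.1], [0.0, 476.98, 238.0], [0.0, 0.0, 1.0]] [[-0.0306, -0.9948, 0.0972, 0.4511], [-0.9993, 0.0324, 0.0168, 0.0187], [-0.0198, -0.0966, -0.9951, 1.2148], [0.0, 0.0, 0.0, 1.0]]
wrist [[405.94, 0.0, 322.82], [0.0, 405.94, 236.9], [0.0, 0.0, 1.0]] [[0.0005, -0.9593, -0.2825, 0.0717], [1.0, 0.0005, 0.0003, 0.0003], [-0.0002, -0.2825, 0.9593, -0.1349], [0.0, 0.0, 0.0, 1.0]]
```

View pics/top0.png

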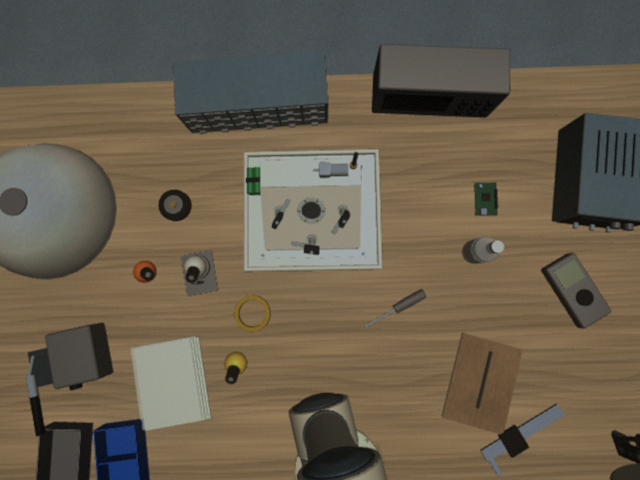

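View pics/side0.png

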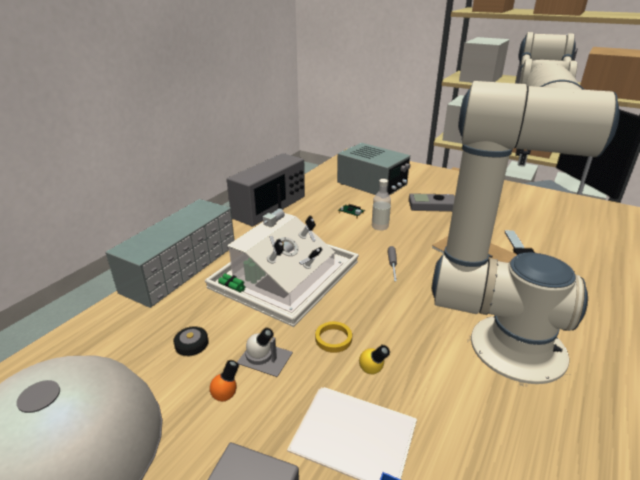

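View pics/wrist0.png

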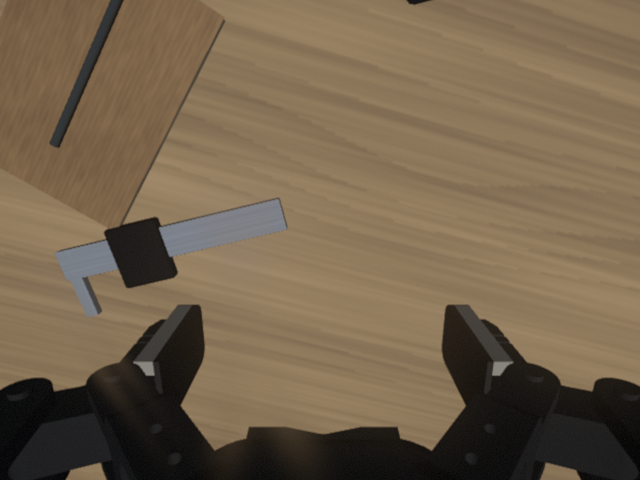

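```bash
python3 - <<'E'
import cv2
t=cv2.imread("pics/top0.png"); s=cv2.imread("pics/side0.png")
cv2.imwrite("pics/c1.png",cv2.resize(t[140:280,235:395],None,fx=5,fy=5,interpolation=3)[:600,:800])
cv2.imwrite("pics/c2.png",cv2.resize(s[200:320,200:360],None,fx=5,fy=5,interpolation=3))
cv2.imwrite("pics/c3.png",cv2.hconcat([cv2.resize(t[240:300,170:230],None,fx=6,fy=6,interpolation=3),cv2.resize(s[320:380,230:290],None,fx=6,fy=6,interpolation=3)]))
E
```

```text
(no output)
```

View pics/c1.png

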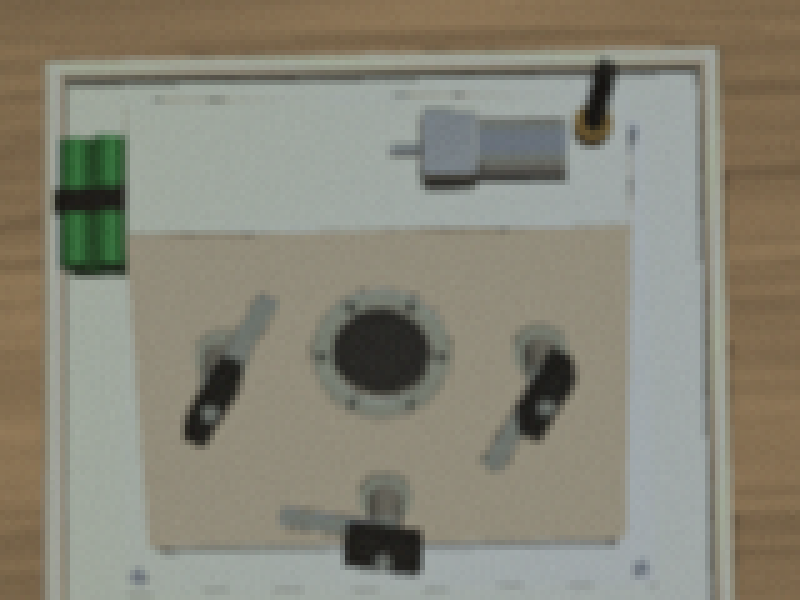

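View pics/c2.png

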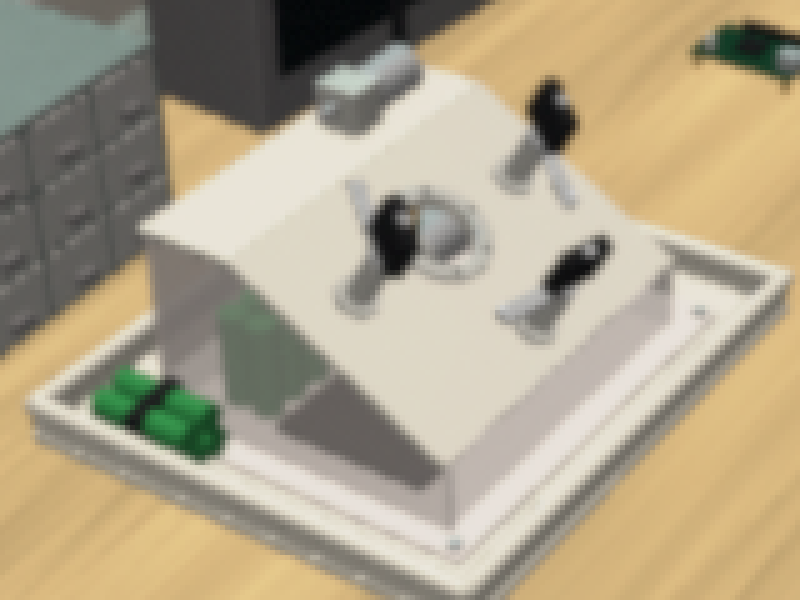

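View pics/c3.png

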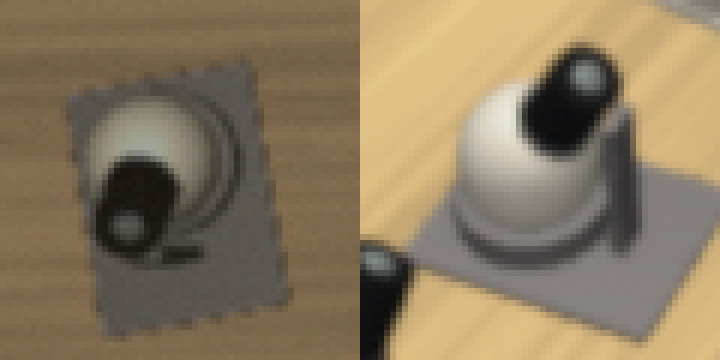

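```bash
cat > h.py <<'E'
import numpy as np,cv2
from scipy.spatial.transform import Rotation as R
C={"side":(np.array([[445.31,0,316.54],[0,445.31,234.56],[0,0,1]]),None),"top":(None,None)}
from plant import monitor, optics, env
_c={}
def cam(n):
    if n not in _c:
        d=optics.get_image(n); _c[n]=(d["img"][:,:,::-1].copy(),d["intrinsics"],d["T"])
    return _c[n]
def wrist():
    s=monitor.get_state(); d=optics.get_image("wrist")
    T=np.eye(4); T[:3,:3]=R.from_euler('xyz',s["eef_rot"],degrees=True).as_matrix(); T[:3,3]=s["tcp_pos"]
    return d["img"][:,:,::-1].copy(),d["intrinsics"],T@d["mount"]
def ray(c,uv):
    _,K,T=c; d=T[:3,:3]@np.linalg.solve(K,[uv[0],uv[1],1.]); return T[:3,3],d/np.linalg.norm(d)
def onz(c,uv,z):
    o,d=ray(c,uv); return o+d*(z-o[2])/d[2]
def onpl(c,uv,p,n):
    o,d=ray(c,uv); return o+d*(np.dot(p-o,n)/np.dot(d,n))
def tri(*rs):
    A=0;b=0
    for o,d in rs:
        P=np.eye(3)-np.outer(d,d); A=A+P; b=b+P@o
    x=np.linalg.solve(A,b); return x,[np.linalg.norm((np.eye(3)-np.outer(d,d))@(x-o)) for o,d in rs]
def proj(c,X):
    _,K,T=c; p=K@(T[:3,:3].T@(np.asarray(X)-T[:3,3])); return p[:2]/p[2]
E
python3 - <<'E'
from h import *
t=cam("top"); s=cam("side")
def white(c,x0,y0,x1,y1):
    im=c[0][y0:y1,x0:x1]; hsv=cv2.cvtColor(im,cv2.COLOR_BGR2HSV); return im,hsv
# ball
im,h=white(t,170,240,230,300); print("ball bgr top",im[22,25],"plate",im[50,40]); 
im,h=white(s,230,320,290,380); print("side",im[25,22],"plate",im[40,60-8],im[10,5])
# pan outer corners via white mask in top
im=t[0]; hsv=cv2.cvtColor(im,cv2.COLOR_BGR2HSV)
m=((hsv[...,1]<45)&(hsv[...,2]>110)).astype(np.uint8); m[:, :225]=0;m[:,400:]=0;m[:130]=0;m[285:]=0
m=cv2.morphologyEx(m,cv2.MORPH_CLOSE,np.ones((5,5)))
cs=max(cv2.findContours(m,0,1)[0],key=cv2.contourArea)
print(cv2.contourArea(cs)); hull=cv2.convexHull(cs); q=cv2.approxPolyDP(hull,8,True)[:,0]; print(q)
P=[onz(t,p,.028) for p in q]; print(np.round(P,4)); 
P=np.array(P); print(np.linalg.norm(P-np.roll(P,-1,0),axis=1),P.mean(0))
E
```

```text
ball bgr top [141 158 156] plate [81 87 93]
side [184 200 207] plate [126 128 133] [135 196 226]
15951.0
[[378 150]
 [380 268]
 [244 269]
 [245 152]]
[[ 0.7862 -0.1279  0.028 ]
 [ 0.4871 -0.1199  0.028 ]
 [ 0.4952  0.2181  0.028 ]
 [ 0.7933  0.2108  0.028 ]]
[0.29920171 0.3381038  0.29816813 0.33872166] [0.64046161 0.04528606 0.028     ]
```

```bash
python3 - <<'E'
from h import *
t=cam("top"); s=cam("side")
yaw=np.deg2rad(-1.37); Rb=R.from_euler('z',yaw).as_matrix(); B=np.array([.6405,.0453,0])
n=Rb@np.array([-.5,0,np.cos(np.pi/6)]); p0=B+Rb@np.array([-.1,0,.051]); 
L=lambda X:Rb.T@(np.asarray(X)-B)
for h_ in (0,5): 
  print("collar",h_,np.round([L(onpl(t,(235+381/5-.4,140+353/5-.4),p0+n*h_/1e3,n)),L(onpl(s,(200+452/5-.4,200+233/5-.4),p0+n*h_/1e3,n))],4))
# panel check corners: top edge z .131 left end, lower left
print(np.round([L(onz(t,(235+130/5,140+232/5),.131)),L(onz(t,(235+628/5,140+227/5),.131)),L(onz(t,(235+153/5,140+547/5),.051)),L(onz(t,(235+620/5,140+540/5),.051))],4))
# ball
for nm,c,(x0,y0,x1,y1),th in (("top",t,(180,245,215,290),None),("side",s,(240,325,285,375),None)):
    im=c[0][y0:y1,x0:x1]; hsv=cv2.cvtColor(im,cv2.COLOR_BGR2HSV)
    v=hsv[...,2]; m=((v>(112 if nm=="top" else 150))&(hsv[...,1]<60)).astype(np.uint8)
    cs=max(cv2.findContours(m,0,1)[0],key=cv2.contourArea); print(nm,cv2.minEnclosingCircle(cs),cv2.contourArea(cs), np.array(x0),y0)
    big=cv2.resize(im,None,fx=8,fy=8); mm=cv2.resize(m*255,None,fx=8,fy=8,interpolation=0); cv2.imwrite(f"pics/b_{nm}.png",cv2.hconcat([big,cv2.cvtColor(mm,8)]))
E
```

```text
collar 0 [[-1.430e-02 -1.000e-04  1.005e-01]
 [-1.580e-02 -8.400e-03  9.960e-02]]
collar 5 [[-0.0151 -0.0002  0.1058]
 [-0.0193 -0.0037  0.1033]]
[[ 0.0377  0.114   0.131 ]
 [ 0.0375 -0.116   0.131 ]
 [-0.1026  0.1127  0.051 ]
 [-0.101  -0.1159  0.051 ]]
top ((13.718181610107422, 20.46363639831543), 9.408211708068848) 147.5 180 245
side ((15.223577499389648, 18.475608825683594), 9.874090194702148) 159.5 240 325
```

View pics/b_top.png

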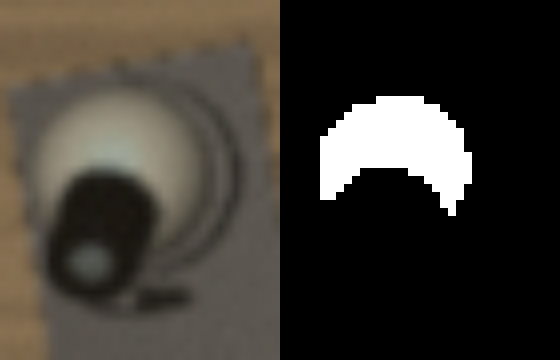

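View pics/b_side.png

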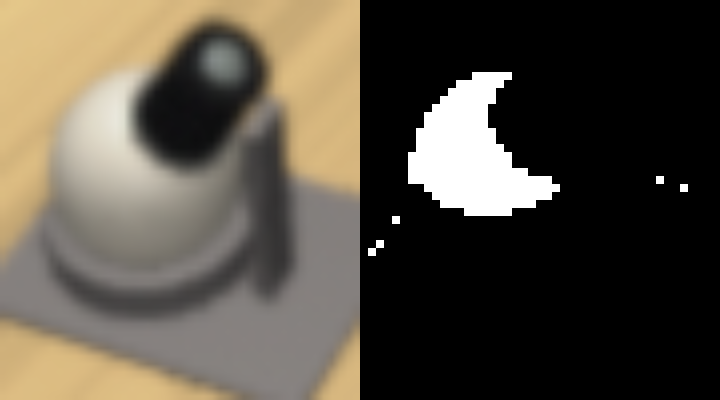

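```bash
python3 - <<'E'
from h import *
t=cam("top"); s=cam("side")
ut=(194.6,266.2);us=(258.3,345.3)
print(onz(t,ut,.034),onz(s,us,.034),tri(ray(t,ut),ray(s,us)))
pl=np.array([(67,97),(247,62),(290,300),(108,338)])/6-.4+[170,240]
P=np.array([onz(t,p,.004) for p in pl]);print(P.round(4))
for a,b in((3,0),(2,1)):
    d=P[b]-P[a];print("yaw",np.degrees(np.arctan2(d[1],d[0])),np.linalg.norm(d))
for a,b in((1,0),(2,3)):
    d=P[b]-P[a];print("yaw",np.degrees(np.arctan2(-d[0],d[1])),np.linalg.norm(d))
e=np.array([(180+88/8,245+262/8)]); es=(240+222/8,325+62/8)
print("lens",tri(ray(t,e[0]),ray(s,es)))
E
```

```text
[0.50579781 0.34015301 0.034     ] [0.50626653 0.33973825 0.034     ] (array([0.50584908, 0.34007146, 0.0344826 ]), [np.float64(8.740948397792364e-05), np.float64(8.74094839781328e-05)])
[[0.535  0.3837 0.004 ]
 [0.5474 0.3066 0.004 ]
 [0.4461 0.2893 0.004 ]
 [0.4324 0.3666 0.004 ]]
yaw 9.458479009526638 0.10391924912064096
yaw 9.678971242025058 0.10283432773187624
yaw 9.188730636478208 0.07813233649253226
yaw 9.982219859623564 0.07853048943621321
lens (array([0.47710516, 0.33594531, 0.08350111]), [np.float64(0.0009001405444941393), np.float64(0.0009001405444940494)])
```

```bash
cat >> h.py <<'E'
def cur():
    s=monitor.get_state(); return np.array(s["tcp_pos"]),R.from_euler('xyz',s["eef_rot"],degrees=True).as_matrix()
def delta(p,Rm,base=None):
    p0,R0=base if base else cur()
    return np.round(R0.T@(np.asarray(p)-p0)*100,2).tolist(), np.round(R.from_matrix(R0.T@Rm).as_rotvec(),3).tolist()
def frame(z,y):
    z=np.asarray(z,float);z/=np.linalg.norm(z); y=np.asarray(y,float); y=y-z*(y@z); y/=np.linalg.norm(y); return np.stack([np.cross(y,z),y,z],1)
ry=np.deg2rad(9.3)
ball=np.array([.506,.340,.0345]); bax=np.array([-.5*np.cos(ry),-.5*np.sin(ry),np.cos(np.pi/6)])
RG=frame(-bax,[np.sin(ry),-np.cos(ry),0])
E
python3 - <<'E'
from h import *
p,Rm=cur()
print(delta([.40,-.25,.36],Rm)); print(delta([.42,.05,.36],Rm)); print(delta(ball+bax*.146,RG))
E
```

```text
([32.17, -25.5, -12.08], [0.0, 0.0, 0.0])
([41.86, -53.96, -12.07], [0.0, 0.0, 0.0])
([50.41, -80.47, 7.84], [-0.026, 0.523, 0.097])
```

Call:
carry_out --targets '[{"translation":[32.2,-25.5,-12],"angular":[0,0,0],"hand":8.5},{"translation":[32.2,-25.5,-12],"angular":[0,0,0],"hand":8.5},{"translation":[32.2,-25.5,-12],"angular":[0,0,0],"hand":8.5},{"translation":[32.2,-25.5,-12],"angular":[0,0,0],"hand":8.5},{"translation":[32.2,-25.5,-12],"angular":[0,0,0],"hand":8.5},{"translation":[32.2,-25.5,-12],"angular":[0,0,0],"hand":8.5},{"translation":[32.2,-25.5,-12],"angular":[0,0,0],"hand":8.5},{"translation":[32.2,-25.5,-12],"angular":[0,0,0],"hand":8.5},{"translation":[32.2,-25.5,-12],"angular":[0,0,0],"hand":8.5},{"translation":[41.9,-54,-12],"angular":[0,0,0],"hand":6},{"translation":[41.9,-54,-12],"angular":[0,0,0],"hand":6},{"translation":[41.9,-54,-12],"angular":[0,0,0],"hand":6},{"translation":[41.9,-54,-12],"angular":[0,0,0],"hand":6},{"translation":[41.9,-54,-12],"angular":[0,0,0],"hand":6},{"translation":[41.9,-54,-12],"angular":[0,0,0],"hand":6},{"translation":[41.9,-54,-12],"angular":[0,0,0],"hand":6},{"translation":[41.9,-54,-12],"angular":[0,0,0],"hand":6},{"translation":[41.9,-54,-12],"angular":[0,0,0],"hand":6}]'

```text
time_s: 2.25
tcp_pos: [0.4203, 0.0496, 0.3594]
eef_rot: [180.0, -0.0, 14.9]
contact_force: [-0.3, 0.7, 0.2]
finger_gap: 0.06
```

```bash
python3 - <<'E'
from h import *
print(cur(),monitor.get_state()["joint_positions"].round(1))
w=wrist(); cv2.imwrite("pics/w1.png",w[0])
print(delta(ball+bax*.146,RG))
np.savez("w1.npz",K=w[1],T=w[2])
E
```

```text
(array([0.42028689, 0.0496264 , 0.35936447]), array([[ 9.66165724e-01,  2.57922001e-01,  1.84481829e-04],
       [ 2.57922061e-01, -9.66165616e-01, -4.62486826e-04],
       [ 5.89544720e-05,  4.94420853e-04, -9.99999876e-01]])) [  2.1 -18.1  79.6  -0.  118.4  77.2]
([8.48, -26.62, 19.83], [-0.025, 0.523, 0.095])
```

View pics/w1.png

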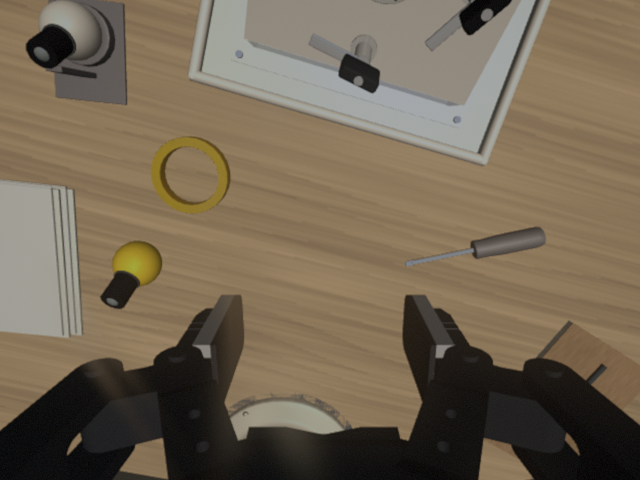

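Call:
carry_out --targets '[{"translation":[10.6,2.8,-4],"angular":[0,0,0],"hand":6},{"translation":[10.6,2.8,-4],"angular":[0,0,0],"hand":6},{"translation":[10.6,2.8,-4],"angular":[0,0,0],"hand":6},{"translation":[10.6,2.8,-4],"angular":[0,0,0],"hand":6},{"translation":[10.6,2.8,-4],"angular":[0,0,0],"hand":6}]'

```text
time_s: 2.8
tcp_pos: [0.5298, 0.0493, 0.399]
eef_rot: [-180.0, 0.1, 14.8]
contact_force: [-0.6, -0.8, -0.0]
finger_gap: 0.0598
```

```bash
python3 - <<'E'
from h import *
w=wrist(); cv2.imwrite("pics/w2.png",w[0]); print(cur())
np.savez("w2.npz",K=w[1],T=w[2])
E
```

```text
(array([0.52928453, 0.04963341, 0.3994174 ]), array([[ 9.66461013e-01,  2.56813319e-01, -1.72558946e-04],
       [ 2.56813314e-01, -9.66461028e-01, -5.24743435e-05],
       [-1.80247607e-04,  6.39897237e-06, -9.99999984e-01]]))
```

View pics/w2.png

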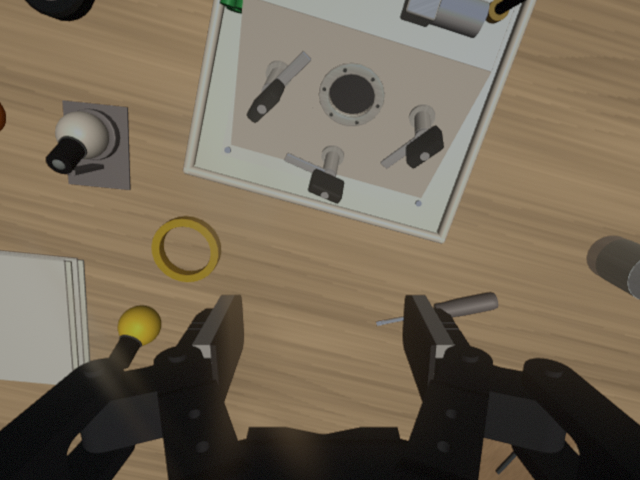

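```bash
python3 - <<'E'
from h import *
im=cv2.imread("pics/w2.png"); z=np.load("w2.npz"); w=(im,z["K"],z["T"]); t=cam("top"); s=cam("side")
yaw=np.deg2rad(-1.37); Rb=R.from_euler('z',yaw).as_matrix(); B=np.array([.6405,.0453,0])
n=Rb@np.array([-.5,0,np.cos(np.pi/6)]); p0=B+Rb@np.array([-.1,0,.051]); L=lambda X:np.round(Rb.T@(np.asarray(X)-B),4)
def dark(c,x0,y0,x1,y1,th):
    g=c[0][y0:y1,x0:x1].max(2); m=(g<th).astype(np.uint8)
    out=[]
    for k in cv2.findContours(m,0,1)[0]:
        a=cv2.contourArea(k)
        if a>40: e=cv2.fitEllipse(k) ; r=cv2.minAreaRect(k); out.append((round(a),np.round([e[0][0]+x0,e[0][1]+y0,*e[1]],1),np.round([r[0][0]+x0,r[0][1]+y0,*r[1],r[2]],1)))
    return out
for nm,c,b,th in (("w",w,(240,50,460,205),60),("top",t,(265,190,360,256),50),):
    for o in dark(c,*b,th):
        print(nm,o, "panel0",L(onpl(c,o[1][:2],p0,n)),"h72",L(onpl(c,o[2][:2],p0+.072*n,n)))
# ball
q=cv2.resize(im[90:190,40:140],None,fx=6,fy=6,interpolation=3); cv2.imwrite("pics/w2b.png",q)
q=cv2.resize(im[40:210,235:455],None,fx=3.5,fy=3.5,interpolation=3); cv2.imwrite("pics/w2c.png",q)
# pan corners
for uv in ((187,170),(443,240)): print("corner",L(onz(w,uv,.028)))
E
```

```text
w (644, array([325.9, 185.3,  24.3,  38.5]), array([326.2, 185.7,  35.1,  22.8,  23.2])) panel0 [-0.1174 -0.0049  0.041 ] h72 [-0.1037 -0.0005  0.132 ]
w (786, array([424.4, 145.8,  23.9,  47.1]), array([423.7, 146.5,  23. ,  45. ,  55.6])) panel0 [-0.0396 -0.0925  0.0858] h72 [-0.0407 -0.0712  0.1683]
w (556, array([266.8,  99.2,  16.7,  50. ]), array([265.8, 100.7,  16.8,  47. ,  43.3])) panel0 [-0.0409  0.0824  0.0851] h72 [-0.0425  0.0717  0.1673]
w (1241, array([351.6,  93.7,  36.8,  43.1]), array([351.5,  93.5,  37. ,  43. ,  90. ])) panel0 [-0.012  -0.0004  0.1018] h72 [-0.0174  0.0037  0.1818]
top (79, array([357.2, 214.5,   4.1,  45.7]), array([357. , 212.5,  45. ,   4. ,  90. ])) panel0 [-0.0247 -0.1097  0.0945] h72 [-0.0318 -0.1038  0.1735]
corner [-0.1492  0.165   0.028 ]
corner [-0.1454 -0.1722  0.028 ]
```

View pics/w2c.png

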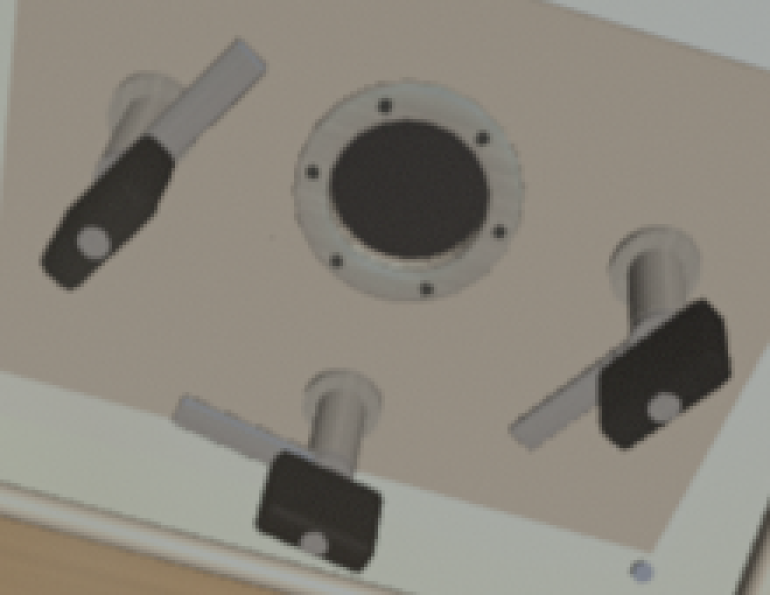

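View pics/w2b.png

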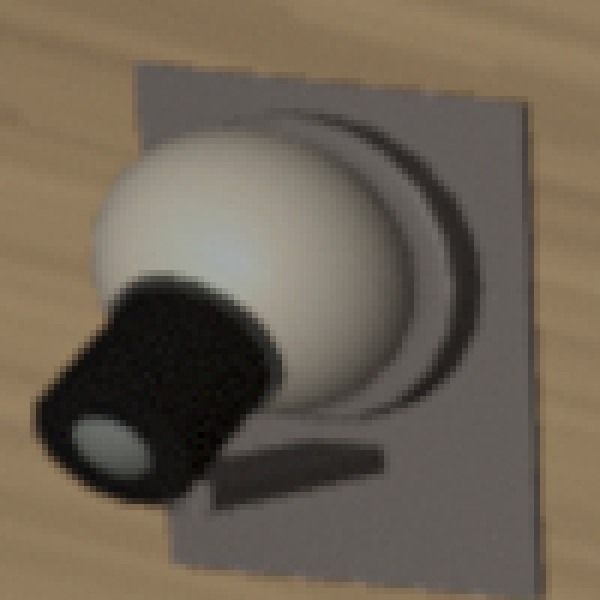

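```bash
python3 - <<'E'
from h import *
im=cv2.imread("pics/w2.png"); z=np.load("w2.npz"); w=(im,z["K"],z["T"]); t=cam("top"); s=cam("side")
yaw=np.deg2rad(-1.37); Rb=R.from_euler('z',yaw).as_matrix(); B=np.array([.6405,.0453,0])
n=Rb@np.array([-.5,0,np.cos(np.pi/6)]); p0=B+Rb@np.array([-.1,0,.051])
ux=Rb@np.array([np.cos(np.pi/6),0,.5]); uy=Rb@np.array([0,1.,0])
def PL(X): X=np.asarray(X)-p0; return np.round([X@ux*1000,X@uy*1000,X@n*1000],1)
f=lambda a,b:(235+a/3.5-.35,40+b/3.5-.35)
print("collar",PL(onpl(w,f(408.5,189),p0+.005*n,n)))
ft=lambda a,b:(235+a/5-.4,140+b/5-.4)
print("collar top",PL(onpl(t,ft(381,353),p0+.003*n,n)))
print("collar bottom bore w",PL(onpl(w,(351.6,93.7),p0+.0025*n,n)))
for nm,d,tp,tt in (("left",(94,242),(250,52),(209,411)),("front",(315,545),(178,408),(383,563)),("right",(664,408),(523,438),(545,407))):
    D=PL(onpl(w,f(*d),p0+.0725*n,n)); T=PL(onpl(w,f(*tp),p0+.041*n,n)); T2=PL(onpl(t,ft(*tt),p0+.0725*n,n))
    v=T-D; print(nm,D,T2,"tab",T,np.hypot(v[0],v[1]),"ang",np.degrees(np.arctan2(v[1],v[0])))
ut=(194.6,266.2);us=(258.3,345.3);uw=(81.8,134.9)
print(tri(ray(t,ut),ray(s,us),ray(w,uw)),onz(w,uw,.034))
print("uslope len",np.hypot(139,80))
E
```

```text
collar [1.04e+02 1.00e-01 5.00e+00]
collar top [100.1  -0.2   3. ]
collar bottom bore w [102.8  -0.3   2.5]
left [99.6 74.2 72.5] [100.1  74.9  72.5] tab [143.   49.1  41. ] 50.135516353180215 ang -30.042555850129865
front [25.2 -2.1 72.5] [24.1 -1.1 72.5] tab [34.9 47.5 41. ] 50.53958844312051 ang 78.9346347541031
right [101.2 -75.7  72.5] [100.5 -74.5  72.5] tab [ 59.4 -51.9  41. ] 48.100727645223834 ang 150.3437660477639
(array([0.50576007, 0.34010252, 0.03459606]), [np.float64(0.00010847621961750973), np.float64(0.00012955055045486006), np.float64(0.00011158906274338834)]) [0.50553617 0.34046027 0.034     ]
uslope len 160.37767924496225
```

```bash
cat >> h.py <<'E'
ball=np.array([.5058,.3401,.0345])
yaw=np.deg2rad(-1.37); Rb=R.from_euler('z',yaw).as_matrix(); B=np.array([.6405,.0453,0])
n=Rb@np.array([-.5,0,np.cos(np.pi/6)]); p0=B+Rb@np.array([-.1,0,.051])
ux=Rb@np.array([np.cos(np.pi/6),0,.5]); uy=Rb@np.array([0,1.,0])
def pan(x,y,z): return p0+ux*x/1e3+uy*y/1e3+n*z/1e3
seat=pan(100.5,-.3,21)
E
python3 - <<'E'
from h import *
print(seat)
print(delta(ball+bax*.126,RG)); print(delta(ball+bax*.036,RG))
E
```

```text
[0.61703509 0.04556109 0.11943653]
([-1.06, -29.19, 25.63], [-0.026, 0.522, 0.097])
([3.41, -28.75, 33.43], [-0.026, 0.522, 0.097])
```

Call:
carry_out --targets '[{"translation":[-1.1,-29.2,25.6],"angular":[-0.026,0.522,0.097],"hand":6},{"translation":[-1.1,-29.2,25.6],"angular":[-0.026,0.522,0.097],"hand":6},{"translation":[-1.1,-29.2,25.6],"angular":[-0.026,0.522,0.097],"hand":6},{"translation":[-1.1,-29.2,25.6],"angular":[-0.026,0.522,0.097],"hand":6},{"translation":[-1.1,-29.2,25.6],"angular":[-0.026,0.522,0.097],"hand":6},{"translation":[-1.1,-29.2,25.6],"angular":[-0.026,0.522,0.097],"hand":6},{"translation":[-1.1,-29.2,25.6],"angular":[-0.026,0.522,0.097],"hand":6},{"translation":[-1.1,-29.2,25.6],"angular":[-0.026,0.522,0.097],"hand":6},{"translation":[-1.1,-29.2,25.6],"angular":[-0.026,0.522,0.097],"hand":6},{"translation":[-1.1,-29.2,25.6],"angular":[-0.026,0.522,0.097],"hand":6},{"translation":[-1.1,-29.2,25.6],"angular":[-0.026,0.522,0.097],"hand":6}]'

```text
time_s: 4.15
tcp_pos: [0.4444, 0.3297, 0.1454]
eef_rot: [-179.9, -30.1, 9.2]
contact_force: [-0.7, 0.9, 1.4]
finger_gap: 0.0602
```

```bash
python3 - <<'E'
from h import *
w=wrist(); im=w[0].copy()
for X in (ball,ball+bax*.044,ball+bax*.058): 
    u=proj(w,X); print(u); cv2.circle(im,tuple(int(round(v)) for v in u),3,(0,0,255),1)
cv2.imwrite("pics/w3.png",im); print(cur())
print(delta(ball+bax*.126,RG)); print(delta(ball+bax*.036,RG))
E
```

```text
[321.99699241 231.85324257]
[321.77976462 252.75549726]
[321.69287014 261.11672344]
(array([0.44468769, 0.32956597, 0.14575564]), array([[ 0.85391407,  0.1605168 ,  0.49504052],
       [ 0.13807758, -0.98703188,  0.08186967],
       [ 0.50176223, -0.00155567, -0.86500419]]))
([-0.19, -0.05, 0.14], [-0.001, -0.002, -0.002])
([-0.21, -0.04, 9.14], [-0.001, -0.002, -0.002])
```

View pics/w3.png

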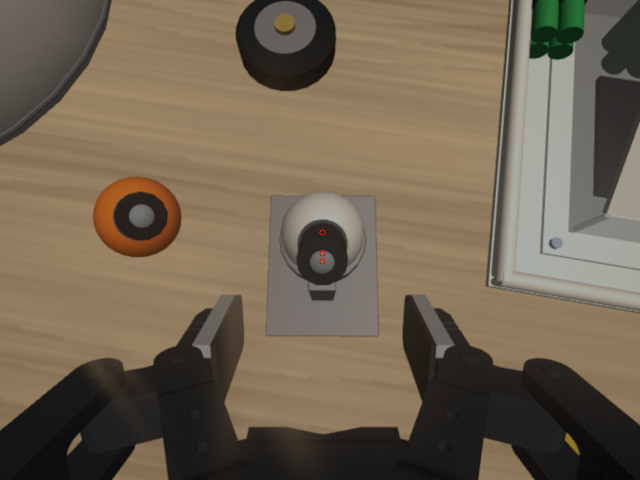

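Call:
carry_out --targets '[{"translation":[-0.2,0,4],"angular":[0,0,0],"hand":6},{"translation":[-0.2,0,7],"angular":[0,0,0],"hand":6},{"translation":[-0.2,0,9.1],"angular":[0,0,0],"hand":6},{"translation":[-0.2,0,9.1],"angular":[0,0,0],"hand":6},{"translation":[-0.2,0,9.1],"angular":[0,0,0],"hand":6}]'

```text
time_s: 4.7
tcp_pos: [0.4877, 0.3365, 0.065]
eef_rot: [-180.0, -30.0, 9.2]
contact_force: [0.3, 0.2, 0.7]
finger_gap: 0.0602
```

```bash
python3 - <<'E'
from h import *
w=wrist(); cv2.imwrite("pics/w4.png",w[0]); s=cam("side"); cv2.imwrite("pics/s4.png",cv2.resize(s[0][300:400,200:333],None,fx=5,fy=5)); print(cur()[0])
print(delta(ball+bax*.036,RG))
E
```

```text
[0.48772894 0.33736085 0.06629331]
([-0.01, 0.02, 0.07], [-0.001, -0.002, -0.001])
```

View pics/w4.png

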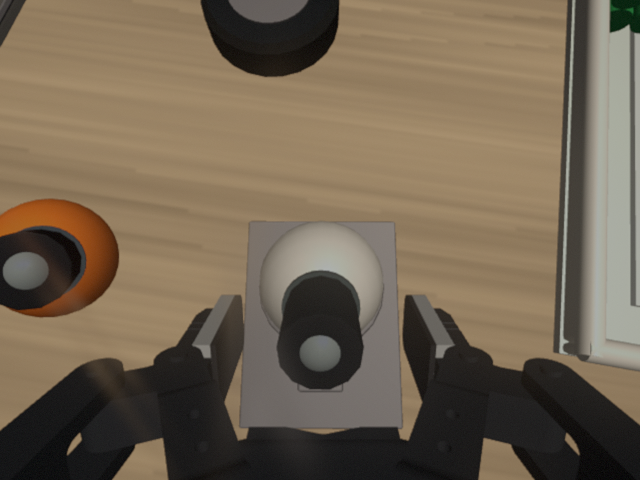

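View pics/s4.png

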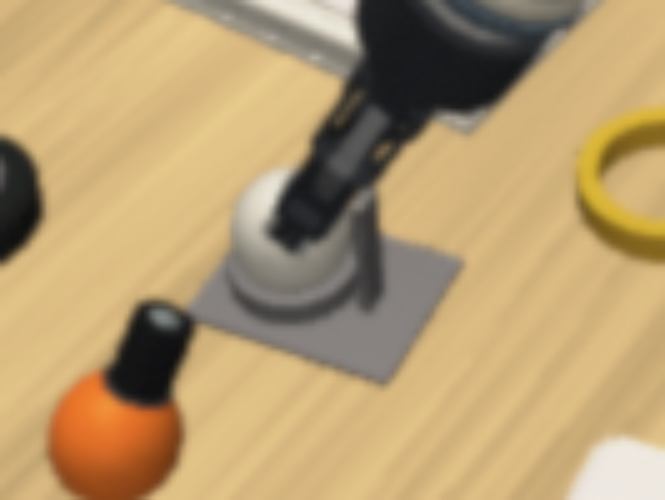

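Call:
carry_out --targets '[{"translation":[0,0,0],"angular":[0,0,0],"hand":2},{"translation":[0,0,0],"angular":[0,0,0],"hand":2},{"translation":[0,0,0],"angular":[0,0,0],"hand":2},{"translation":[0,0,0],"angular":[0,0,0],"hand":2},{"translation":[0,0,0],"angular":[0,0,0],"hand":2},{"translation":[0,0,0],"angular":[0,0,0],"hand":2}]' --force 45

```text
time_s: 5.4
tcp_pos: [0.4871, 0.3375, 0.0648]
eef_rot: [-180.0, -30.0, 9.3]
contact_force: [-3.7, -2.0, 7.0]
finger_gap: 0.0271
```

```bash
python3 - <<'E'
from h import *
w=wrist(); cv2.imwrite("pics/w5.png",w[0]);s=cam("side"); cv2.imwrite("pics/s5.png",cv2.resize(s[0][300:400,200:333],None,fx=5,fy=5)); st=monitor.get_state(); print(st["contact_force"],st["finger_gap"],cur()[0])
# vertical lift 10cm (world) in tool frame
p,Rm=cur(); print(delta(p+[0,0,.1],RG))
E
```

```text
[-4.13357137 -0.75667028  5.45360214] 0.02677603952029615 [0.48708793 0.3375362  0.06475951]
([5.0, -0.01, -8.66], [-0.001, -0.0, 0.0])
```

View pics/w5.png

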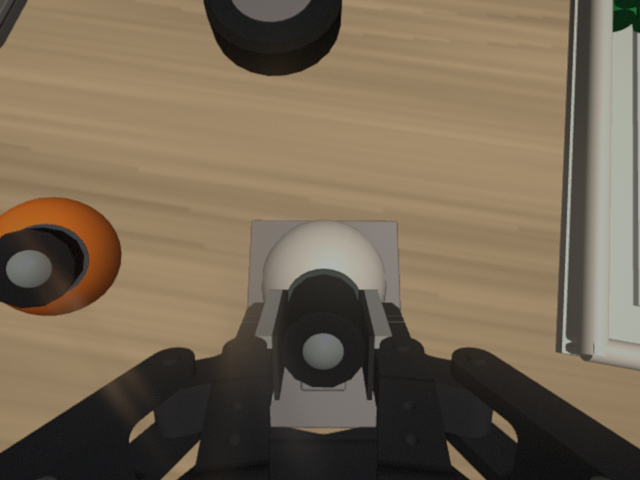

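View pics/s5.png

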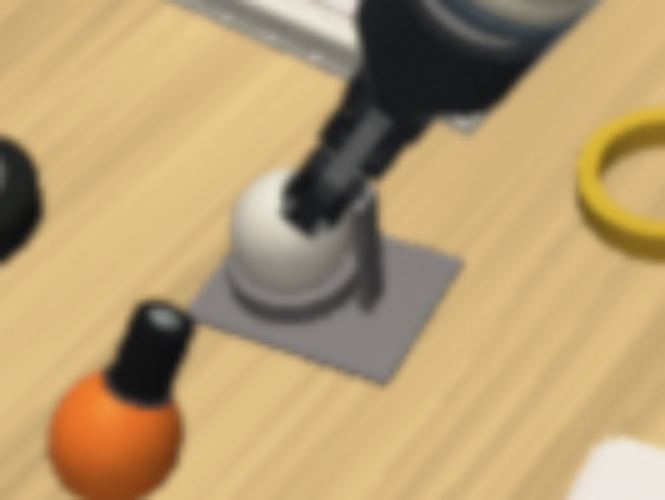

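Call:
carry_out --targets '[{"translation":[1,0,-1.73],"angular":[0,0,0],"hand":2},{"translation":[2.5,0,-4.33],"angular":[0,0,0],"hand":2},{"translation":[5,0,-8.66],"angular":[0,0,0],"hand":2},{"translation":[8,0,-13.9],"angular":[0,0,0],"hand":2},{"translation":[9,0,-15.6],"angular":[0,0,0],"hand":2},{"translation":[9,0,-15.6],"angular":[0,0,0],"hand":2},{"translation":[9,0,-15.6],"angular":[0,0,0],"hand":2}]'

```text
time_s: 6.2
tcp_pos: [0.4868, 0.3373, 0.2433]
eef_rot: [-180.0, -29.9, 9.3]
contact_force: [-0.9, -0.0, -2.4]
finger_gap: 0.0267
```

```bash
python3 - <<'E'
from h import *
w=wrist(); cv2.imwrite("pics/w6.png",w[0]); st=monitor.get_state(); print(st["contact_force"],st["finger_gap"])
p,Rm=cur(); print(p,st["joint_positions"].round(1))
print("ball in tool",RG.T@(ball-np.array([.4871,.3375,.0648])))
for nm in("side","top"):
    c=cam(nm); u=proj(c,p).astype(int); print(nm,u); cv2.imwrite(f"pics/{nm}6.png",cv2.resize(c[0][max(0,u[1]-50):u[1]+60,max(0,u[0]-60):u[0]+60],None,fx=5,fy=5,interpolation=3))
E
```

```text
[ 0.13522552  0.08215469 -0.92421927] 0.02674695688117837
[0.4863814  0.33695116 0.24131085] [ 39.5 -18.7  96.8 -15.   76.1 120.4]
ball in tool [0.00119569 0.00045617 0.03567776]
side [259 273]
top [168 271]
```

View pics/w6.png

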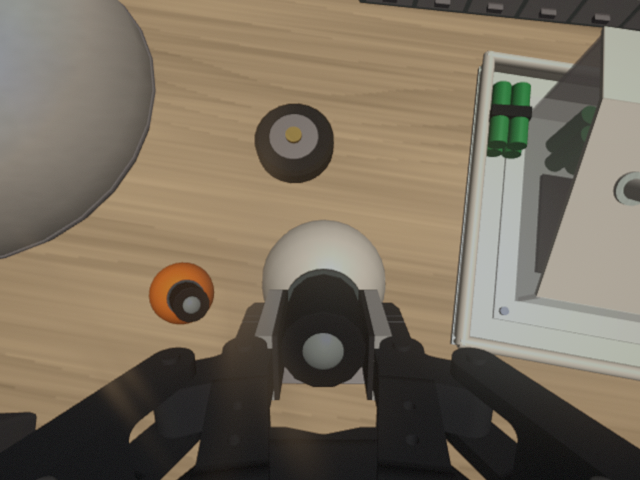

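View pics/side6.png

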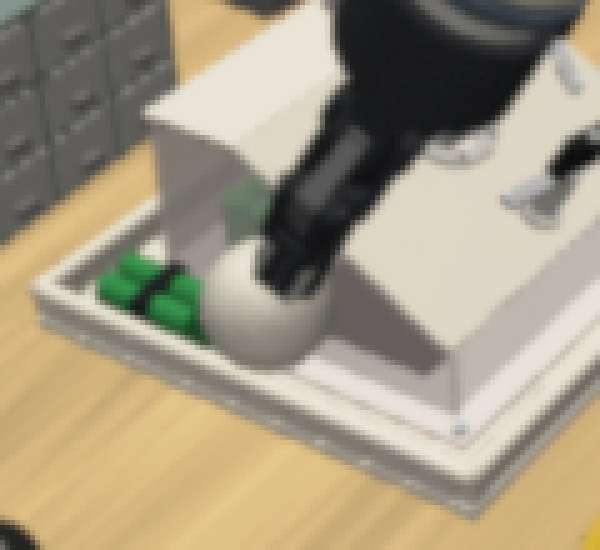

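View pics/top6.png

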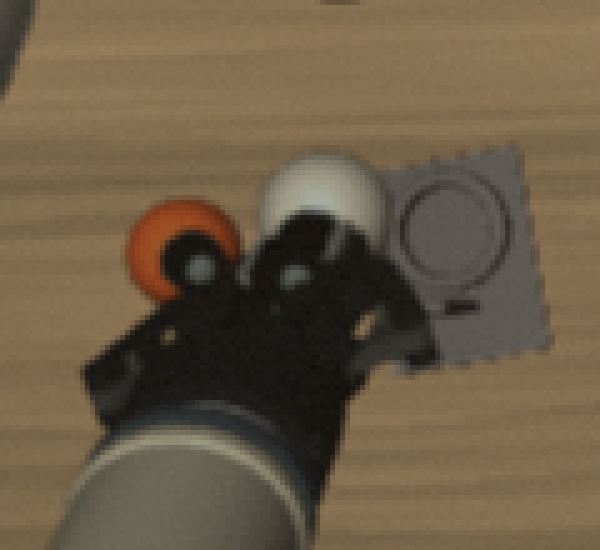

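```bash
python3 - <<'E'
from h import *
w=wrist();t=cam("top"); s=cam("side"); p,Rm=cur()
rs=[ray(t,(172.2,263.2)),ray(s,(251.8,283.6)),ray(w,(324,282))]
for q in (rs,rs[:2]):
    x,e=tri(*q); print(x,e,Rm.T@(x-p))
print(p, R.from_matrix(Rm).as_euler('xyz',degrees=True))
E
```

```text
[0.50528551 0.33966409 0.21009705] [np.float64(0.0002614145193993343), np.float64(0.0012649060331803093), np.float64(0.00152334824540961)] [0.0009235  0.00023202 0.03653274]
[0.50589752 0.34015759 0.21004363] [np.float64(0.0004925932461535958), np.float64(0.0004925932461535889)] [ 0.00149079 -0.00015602  0.03691817]
[0.48654489 0.33687585 0.24134705] [179.89566647 -29.77724744   9.36525382]
```

```bash
cat >> h.py <<'E'
boff=np.array([.001,.0002,.0363])
RU=frame([0,0,-1],-uy)
def tcp_for_ball(b,Rm): return b-Rm@boff
E
python3 - <<'E'
from h import *
for k in (.12,.03): print(tcp_for_ball(seat+n*k,RU),delta(tcp_for_ball(seat+n*k,RU),RU))
E
```

```text
[0.55605731 0.04721947 0.25965958] ([2.77, 29.71, -0.47], [-0.047, -0.518, 0.183])
[0.60104444 0.04614357 0.1817173 ] ([2.74, 30.53, 8.49], [-0.047, -0.518, 0.183])
```

Call:
carry_out --targets '[{"translation":[2.8,29.7,-1],"angular":[-0.047,-0.518,0.183],"hand":2},{"translation":[2.8,29.7,-1],"angular":[-0.047,-0.518,0.183],"hand":2},{"translation":[2.8,29.7,-1],"angular":[-0.047,-0.518,0.183],"hand":2},{"translation":[2.8,29.7,-1],"angular":[-0.047,-0.518,0.183],"hand":2},{"translation":[2.8,29.7,-1],"angular":[-0.047,-0.518,0.183],"hand":2},{"translation":[2.8,29.7,-1],"angular":[-0.047,-0.518,0.183],"hand":2},{"translation":[2.8,29.7,-1],"angular":[-0.047,-0.518,0.183],"hand":2},{"translation":[2.8,29.7,-1],"angular":[-0.047,-0.518,0.183],"hand":2},{"translation":[2.8,29.7,-1],"angular":[-0.047,-0.518,0.183],"hand":2},{"translation":[2.8,29.7,-1],"angular":[-0.047,-0.518,0.183],"hand":2},{"translation":[2.8,29.7,-1],"angular":[-0.047,-0.518,0.183],"hand":2}]'

```text
time_s: 7.6
tcp_pos: [0.5537, 0.0486, 0.2662]
eef_rot: [-179.9, -0.2, -1.3]
contact_force: [-0.0, -0.2, -1.1]
finger_gap: 0.0268
```

```bash
python3 - <<'E'
from h import *
w=wrist(); cv2.imwrite("pics/w7.png",w[0]); p,Rm=cur(); print(p,R.from_matrix(Rm).as_euler('xyz',degrees=True),monitor.get_state()["contact_force"])
print(delta(tcp_for_ball(seat+n*.03,RU),RU))
c=cam("side"); cv2.imwrite("pics/side7.png",cv2.resize(c[0][150:300,190:380],None,fx=4,fy=4))
c=cam("top"); cv2.imwrite("pics/top7.png",cv2.resize(c[0][140:280,235:395],None,fx=4,fy=4))
E
```

```text
[0.55377658 0.04839901 0.26621765] [-1.79879781e+02 -1.64362627e-01 -1.28045910e+00] [ 0.43708911  0.35247779 -1.37495508]
([4.71, 0.14, 8.46], [-0.002, -0.003, 0.002])
```

View pics/w7.png

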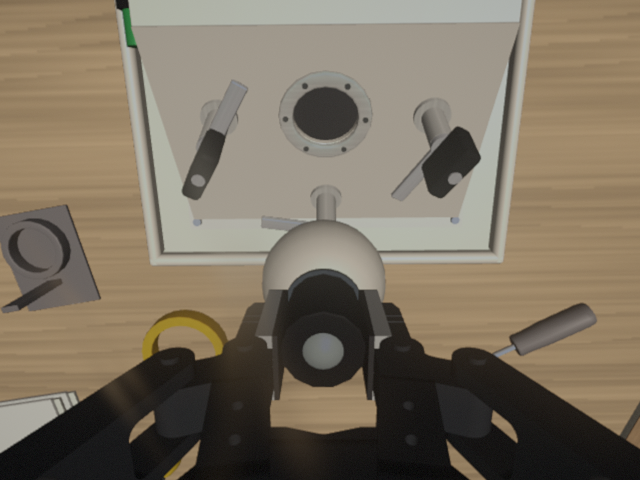

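View pics/side7.png

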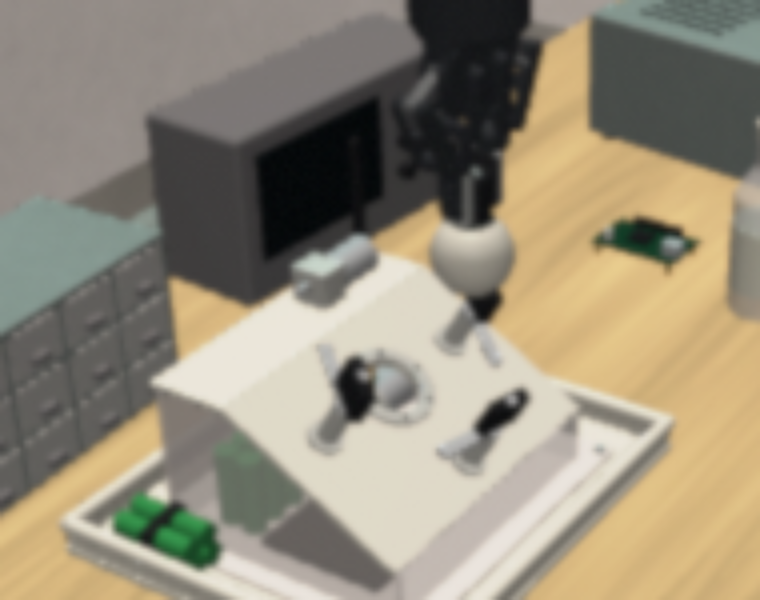

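View pics/top7.png

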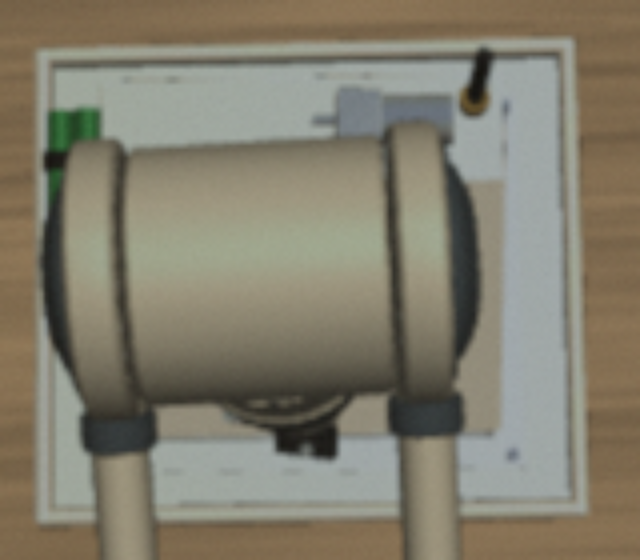

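```bash
python3 - <<'E'
from h import *
im=cv2.imread("pics/w7.png"); w=wrist()
w=(im,w[1],w[2])
def PL(X): X=np.asarray(X)-p0; return np.round([X@ux*1000,X@uy*1000,X@n*1000],1)
g=im[80:150,285:365].max(2); 
k=max(cv2.findContours((g<62).astype(np.uint8),0,1)[0],key=cv2.contourArea); e=cv2.fitEllipse(k); print(e)
print("bore", PL(onpl(w,(e[0][0]+285,e[0][1]+80),pan(0,0,2.5),n)),PL(onpl(w,(326,114),pan(0,0,5),n)))
for nm,uv in (("L",(198,181)),("R",(456,178))): print(nm,PL(onpl(w,uv,pan(0,0,72.5),n)))
print("topedge",[Rb.T@(onz(w,u,.131)-B) for u in((135,27),(520,22))],"low",[Rb.T@(onz(w,u,.051)-B) for u in((193,218),(462,219))])
print("pan front",[Rb.T@(onz(w,u,.028)-B) for u in((152,264),(503,262))])
E
```

```text
((40.27890396118164, 33.11200714111328), (49.88322448730469, 61.44926071166992), 89.01004028320312)
bore [103.6  -1.    2.5] [104.4  -1.5   5. ]
L [99.  73.9 72.5]
R [101.6 -77.   72.5]
topedge [array([0.03768476, 0.11402831, 0.131     ]), array([ 0.04068   , -0.11767272,  0.131     ])] low [array([-0.10003503,  0.11584752,  0.051     ]), array([-0.10047608, -0.12278634,  0.051     ])]
pan front [array([-0.15190181,  0.16761176,  0.028     ]), array([-0.14908119, -0.17498813,  0.028     ])]
```

```bash
sed -i 's/^seat=.*/seat=pan(102.3,0,21)/' h.py; python3 - <<'E'
from h import *
for k in (.03,.008,.002): print(delta(tcp_for_ball(seat+n*k,RU),RU))
E
```

```text
([4.85, 0.05, 8.38], [-0.002, -0.003, 0.001])
([5.94, 0.05, 10.29], [-0.002, -0.003, 0.001])
([6.24, 0.05, 10.81], [-0.002, -0.003, 0.001])
```

Call:
carry_out --targets '[{"translation":[4.85,0.05,8.4],"angular":[-0.002,-0.003,0.001],"hand":2},{"translation":[4.85,0.05,8.4],"angular":[-0.002,-0.003,0.001],"hand":2},{"translation":[4.85,0.05,8.4],"angular":[-0.002,-0.003,0.001],"hand":2},{"translation":[5.2,0.05,9],"angular":[-0.002,-0.003,0.001],"hand":2},{"translation":[5.6,0.05,9.7],"angular":[-0.002,-0.003,0.001],"hand":2},{"translation":[5.9,0.05,10.2],"angular":[-0.002,-0.003,0.001],"hand":2},{"translation":[5.9,0.05,10.2],"angular":[-0.002,-0.003,0.001],"hand":2},{"translation":[5.9,0.05,10.2],"angular":[-0.002,-0.003,0.001],"hand":2}]'

```text
time_s: 8.6
tcp_pos: [0.6134, 0.0455, 0.1654]
eef_rot: [-180.0, -0.1, -1.4]
contact_force: [0.2, 0.4, -1.1]
finger_gap: 0.0268
```

```bash
python3 - <<'E'
from h import *
w=wrist(); cv2.imwrite("pics/w8.png",w[0]); p,Rm=cur(); print(p,R.from_matrix(Rm).as_euler('xyz',degrees=True),monitor.get_state()["contact_force"])
for k in (.004,0,-.002): print(delta(tcp_for_ball(seat+n*k,RU),RU))
c=cam("side"); cv2.imwrite("pics/side8.png",cv2.resize(c[0][200:300,220:345],None,fx=6,fy=6,interpolation=3))
print(proj(c,seat))
E
```

```text
[0.61340766 0.04548907 0.16540351] [-1.79993721e+02 -6.93956268e-02 -1.44825095e+00] [ 0.03370703  0.80839989 -0.27708551]
([0.22, -0.07, 0.53], [-0.0, -0.001, -0.001])
([0.42, -0.07, 0.88], [-0.0, -0.001, -0.001])
([0.52, -0.07, 1.05], [-0.0, -0.001, -0.001])
[289.72397194 241.90544123]
```

View pics/w8.png

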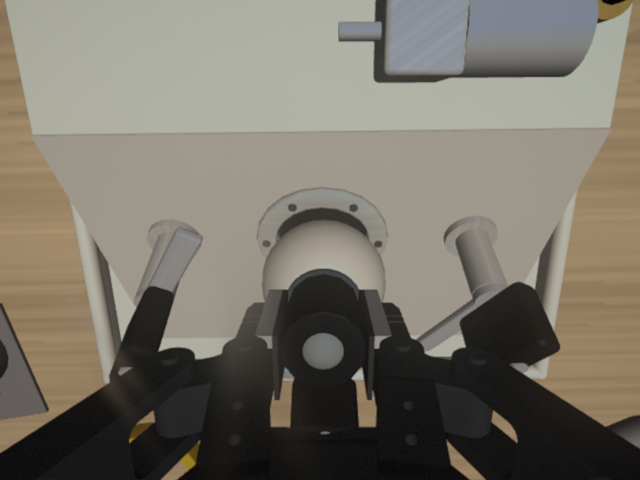

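View pics/side8.png

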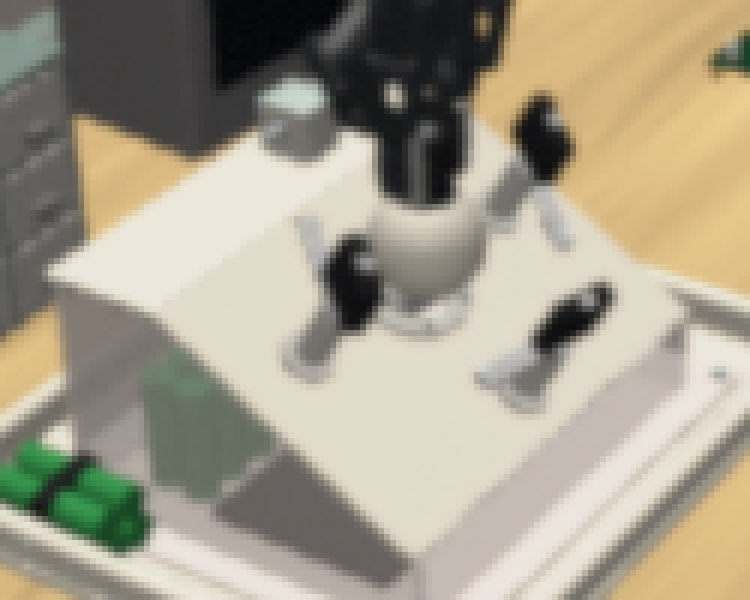

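```bash
python3 - <<'E'
from h import *
w=wrist()
def PL(X): X=np.asarray(X)-p0; return np.round([X@ux*1000,X@uy*1000,X@n*1000],1)
print("outer top",PL(onpl(w,(322.5,188),pan(0,0,5),n)),"sides",PL(onpl(w,(258,238),pan(0,0,4),n)),PL(onpl(w,(388,236),pan(0,0,4),n)))
print("bases",PL(onpl(w,(175,236),pan(0,0,3),n)),PL(onpl(w,(470,235),pan(0,0,3),n)))
print("edge",PL(onz(w,(323,132),.131)))
p,Rm=cur(); print("ball by boff",PL(p+Rm@boff))
E
```

```text
outer top [135.7  -0.7   5. ] sides [102.8  31.5   4. ] [104.2 -33.2   4. ]
bases [103.3  73.1   3. ] [103.8 -74.3   3. ]
edge [160.5  -1.   -0.3]
ball by boff [102.9  -0.7  30.5]
```

Call:
carry_out --targets '[{"translation":[0.15,0,0.26],"angular":[0,0,0],"hand":2},{"translation":[0.3,0,0.52],"angular":[0,0,0],"hand":2},{"translation":[0.37,0,0.65],"angular":[0,0,0],"hand":2},{"translation":[0.37,0,0.65],"angular":[0,0,0],"hand":2}]'

```text
time_s: 9.15
tcp_pos: [0.6167, 0.0455, 0.1572]
eef_rot: [-180.0, 0.1, -1.4]
contact_force: [-0.3, -0.1, -1.6]
finger_gap: 0.0265
```

```bash
cat > st.py <<'E'
from h import *
P=[];F=[]
for i in range(6):
    s=monitor.get_state(); P.append(s["tcp_pos"]); F.append(s["contact_force"]); optics.get_image("wrist")
p=np.mean(P,0); Rm=cur()[1]; X=p+Rm@boff-p0
print(p.round(4),np.std(P,0).round(5),np.mean(F,0).round(2),"ball",X@ux*1e3,X@uy*1e3,X@n*1e3,s["finger_gap"])
E
python3 st.py
```

```text
[0.6168 0.0454 0.1576] [5.e-05 2.e-05 2.e-04] [-0.62  0.14 -1.44] ball 102.10212368315149 -0.6567420043378049 22.20545454744198 0.026797761089890283
```

Call:
carry_out --targets '[{"translation":[0.05,0,0.09],"angular":[0,0,0],"hand":2},{"translation":[0.05,0,0.09],"angular":[0,0,0],"hand":2}]'

```text
time_s: 9.65
tcp_pos: [0.6172, 0.0455, 0.1571]
eef_rot: [-180.0, 0.0, -1.4]
contact_force: [-3.8, 1.3, 0.6]
finger_gap: 0.0269
```

```bash
python3 st.py
```

```text
[0.6173 0.0455 0.1571] [3.e-05 1.e-05 1.e-05] [-3.44  1.07  0.95] ball 102.23195404230157 -0.5666546073917273 21.60312076037254 0.026774939674952904
```

Call:
carry_out --targets '[{"translation":[-0.05,-0.02,0.02],"angular":[0,0,0],"hand":2},{"translation":[-0.05,-0.02,0.02],"angular":[0,0,0],"hand":2}]'

```text
time_s: 10.15
tcp_pos: [0.6171, 0.0456, 0.1568]
eef_rot: [-180.0, -0.0, -1.4]
contact_force: [-2.7, 0.5, 0.6]
finger_gap: 0.0269
```

```bash
python3 st.py
```

```text
[0.6171 0.0456 0.1568] [1.e-05 1.e-05 2.e-05] [-2.64  0.63  0.8 ] ball 101.91843043069873 -0.49233515281377704 21.4231686526557 0.02682078426608972
```

Call:
carry_out --targets '[{"translation":[-0.04,-0.02,0.04],"angular":[0,0,0],"hand":2},{"translation":[-0.04,-0.02,0.04],"angular":[0,0,0],"hand":2}]'

```text
time_s: 10.65
tcp_pos: [0.6167, 0.0458, 0.1561]
eef_rot: [180.0, 0.0, -1.5]
contact_force: [-1.0, 0.9, -0.6]
finger_gap: 0.0271
```

```bash
python3 st.py
```

```text
[0.6167 0.0457 0.1561] [2.e-05 1.e-05 2.e-05] [-0.86  0.45 -0.35] ball 101.25381513374914 -0.3287539802230143 21.038799015576316 0.0268954528818552
```

Call:
carry_out --targets '[{"translation":[0.04,0,0.08],"angular":[0,0,0],"hand":2},{"translation":[0.04,0,0.08],"angular":[0,0,0],"hand":2}]'

```text
time_s: 11.15
tcp_pos: [0.6169, 0.0458, 0.1556]
eef_rot: [-180.0, 0.0, -1.4]
contact_force: [-2.6, 0.5, 0.4]
finger_gap: 0.0267
```

```bash
python3 st.py
```

```text
[0.6169 0.0459 0.1556] [1.e-05 1.e-05 2.e-05] [-2.31  1.16  0.57] ball 101.15033604215824 -0.20233512533888867 20.476071838724685 0.026902544785368358
```

Call:
carry_out --targets '[{"translation":[-0.09,-0.05,0.03],"angular":[0,0,0],"hand":2},{"translation":[-0.09,-0.05,0.03],"angular":[0,0,0],"hand":2},{"translation":[-0.05,-0.05,0.1],"angular":[0,0,0],"hand":2},{"translation":[-0.05,-0.05,0.1],"angular":[0,0,0],"hand":2}]'

```text
time_s: 11.85
tcp_pos: [0.6167, 0.046, 0.1553]
eef_rot: [180.0, -0.0, -1.5]
contact_force: [-2.1, -0.3, 4.8]
finger_gap: 0.0268
```

```bash
python3 st.py
```

```text
[0.6167 0.0461 0.1553] [1.e-05 2.e-05 2.e-05] [-1.63 -0.9   4.85] ball 100.89150307567336 -0.022431583144336693 20.27421748640107 0.02671248106243219
```

Call:
carry_out --targets '[{"translation":[0,0,-0.03],"angular":[0,0,0],"hand":2.8},{"translation":[0,0,-0.03],"angular":[0,0,0],"hand":3.2},{"translation":[0,0,-0.03],"angular":[0,0,0],"hand":4.4},{"translation":[0,0,-0.03],"angular":[0,0,0],"hand":4.4},{"translation":[0,0,-0.03],"angular":[0,0,0],"hand":4.4},{"translation":[0,0,-0.03],"angular":[0,0,0],"hand":4.4}]'

```text
time_s: 12.75
tcp_pos: [0.6164, 0.0463, 0.1546]
eef_rot: [-180.0, 0.0, -1.4]
contact_force: [-0.4, -0.2, -1.1]
finger_gap: 0.0437
```

```bash
python3 st.py; python3 - <<'E'
from h import *
w=wrist(); cv2.imwrite("pics/w9.png",w[0]); 
c=cam("side"); cv2.imwrite("pics/side9.png",cv2.resize(c[0][200:300,220:345],None,fx=6,fy=6,interpolation=3))
E
```

```text
[0.6165 0.0463 0.1548] [2.e-05 1.e-05 8.e-05] [-0.02  0.16 -0.01] ball 100.37244610943009 0.22970004626190468 19.944800650301367 0.04392250613310935
```

View pics/w9.png

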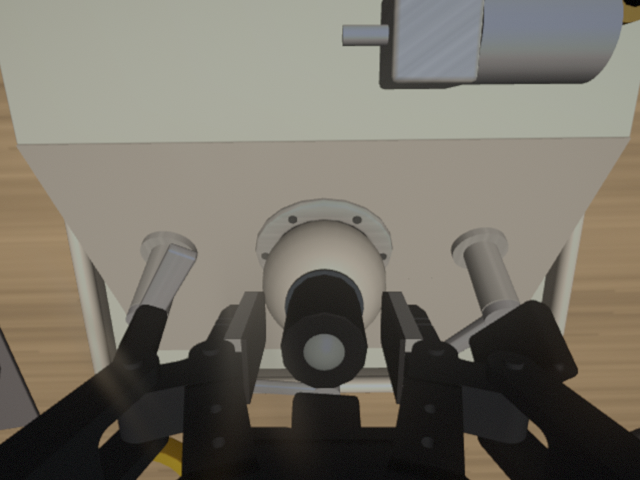

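View pics/side9.png

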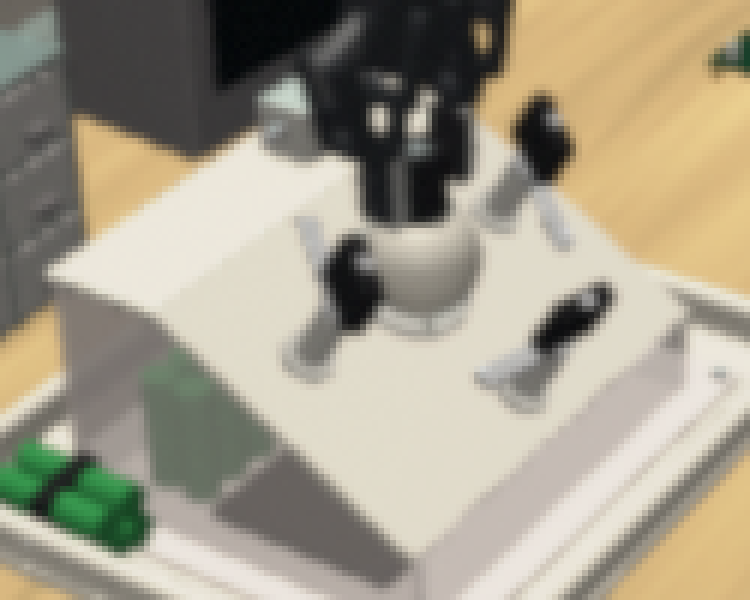

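Call:
carry_out --targets '[{"translation":[0,0,-2],"angular":[0,0,0],"hand":4.4},{"translation":[0,0,-5],"angular":[0,0,0],"hand":4.4},{"translation":[0,0,-10],"angular":[0,0,0],"hand":4.4},{"translation":[-6,0,-13],"angular":[0,0,0],"hand":3.5},{"translation":[-8,0,-14],"angular":[0,0,0],"hand":3.5},{"translation":[-8,0,-14],"angular":[0,0,0],"hand":3.5},{"translation":[-8,0,-14],"angular":[0,0,0],"hand":3.5}]'

```text
time_s: 13.85
tcp_pos: [0.5365, 0.0484, 0.296]
eef_rot: [-180.0, -0.1, -1.4]
contact_force: [-0.3, -0.5, 0.0]
finger_gap: 0.0348
```

```bash
python3 st.py; python3 - <<'E'
from h import *
w=wrist(); cv2.imwrite("pics/w10.png",w[0]); np.savez("w10.npz",K=w[1],T=w[2])
c=cam("side"); cv2.imwrite("pics/side10.png",cv2.resize(c[0][200:300,220:345],None,fx=6,fy=6,interpolation=3))
E
```

```text
[0.5368 0.0483 0.2939] [1.20e-04 4.00e-05 1.08e-03] [-0.05  0.07 -0.18] ball 100.82079769767142 0.2745396884317341 180.3741824605096 0.03533636983382211
```

View pics/w10.png

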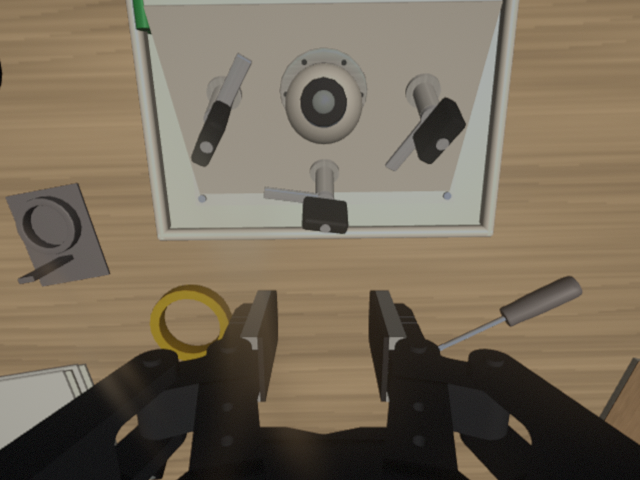

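View pics/side10.png

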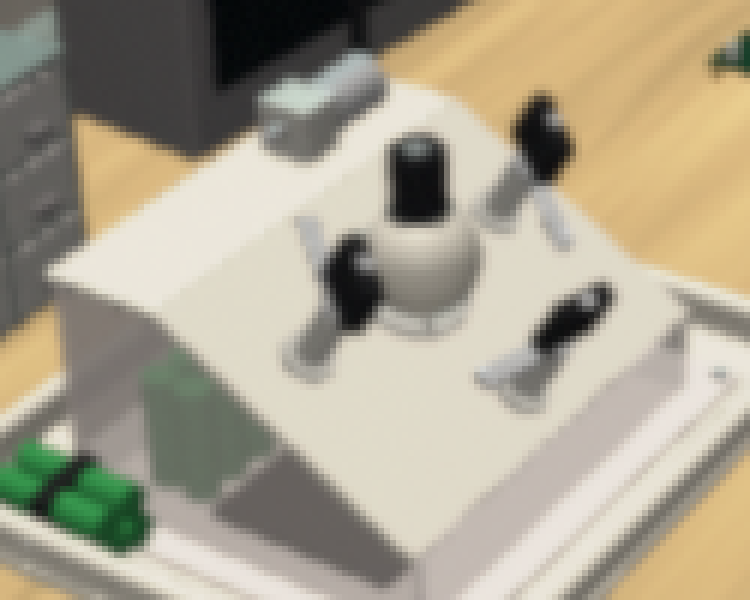

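```bash
cat >> h.py <<'E'
def RC(phi):  # tool x at panel angle phi
    a=np.deg2rad(phi); x=np.cos(a)*ux+np.sin(a)*uy; return np.stack([x,np.cross(-n,x),-n],1)
E
python3 - <<'E'
from h import *
print(monitor.get_state()["joint_positions"].round(1))
im=cv2.imread("pics/w10.png"); z=np.load("w10.npz"); w=(im,z["K"],z["T"])
def PL(X): X=np.asarray(X)-p0; return np.round([X@ux*1000,X@uy*1000,X@n*1000],1)
for nm,d,tp in (("L",(206.5,147.5),(244,60)),("R",(442,145),(392,165)),("F",(325,229),(265,193))):
    D=PL(onpl(w,d,pan(0,0,72.5),n));T=PL(onpl(w,tp,pan(0,0,41),n)); v=T-D; print(nm,D,T,np.hypot(v[0],v[1]),np.degrees(np.arctan2(v[1],v[0])))
print("barrel end c",(Rb.T@(onz(w,(323.5,101.5),seat[2]+.058)-seat))*1e3,(Rb.T@(onz(w,(323.5,103.5),seat[2])-seat))*1e3)
print(delta(pan(101,75,140),RC(150)))
E
```

```text
[  1.5  -3.1  73.3   0.  109.8  93. ]
L [98.9 74.3 72.5] [141.1  48.5  41. ] 49.46190453268049 -31.440548129465963
R [100.6 -75.8  72.5] [ 61.7 -52.5  41. ] 45.34423888433898 149.07958368622084
F [24.6 -1.6 72.5] [34.1 46.7 41. ] 49.22539994758804 78.87268293793163
barrel end c [-1.38323489 -0.42760148 58.        ] [-0.8464883  -0.54256789  0.        ]
([2.12, -7.46, 7.11], [-0.683, 0.184, -2.541])
```

Call:
carry_out --targets '[{"translation":[2.1,-7.5,7.1],"angular":[-0.683,0.184,-2.541],"hand":3.5},{"translation":[2.1,-7.5,7.1],"angular":[-0.683,0.184,-2.541],"hand":3.5},{"translation":[2.1,-7.5,7.1],"angular":[-0.683,0.184,-2.541],"hand":3.5},{"translation":[2.1,-7.5,7.1],"angular":[-0.683,0.184,-2.541],"hand":3.5},{"translation":[2.1,-7.5,7.1],"angular":[-0.683,0.184,-2.541],"hand":3.5},{"translation":[2.1,-7.5,7.1],"angular":[-0.683,0.184,-2.541],"hand":3.5},{"translation":[2.1,-7.5,7.1],"angular":[-0.683,0.184,-2.541],"hand":3.5},{"translation":[2.1,-7.5,7.1],"angular":[-0.683,0.184,-2.541],"hand":3.5},{"translation":[2.1,-7.5,7.1],"angular":[-0.683,0.184,-2.541],"hand":3.5},{"translation":[2.1,-7.5,7.1],"angular":[-0.683,0.184,-2.541],"hand":3.5},{"translation":[2.1,-7.5,7.1],"angular":[-0.683,0.184,-2.541],"hand":3.5},{"translation":[2.1,-7.5,7.1],"angular":[-0.683,0.184,-2.541],"hand":3.5},{"translation":[2.1,-7.5,7.1],"angular":[-0.683,0.184,-2.541],"hand":3.5},{"translation":[2.1,-7.5,7.1],"angular":[-0.683,0.184,-2.541],"hand":3.5},{"translation":[2.1,-7.5,7.1],"angular":[-0.683,0.184,-2.541],"hand":3.5},{"translation":[2.1,-7.5,7.1],"angular":[-0.683,0.184,-2.541],"hand":3.5},{"translation":[2.1,-7.5,7.1],"angular":[-0.683,0.184,-2.541],"hand":3.5},{"translation":[2.1,-7.5,7.1],"angular":[-0.683,0.184,-2.541],"hand":3.5},{"translation":[2.1,-7.5,7.1],"angular":[-0.683,0.184,-2.541],"hand":3.5},{"translation":[2.1,-7.5,7.1],"angular":[-0.683,0.184,-2.541],"hand":3.5}]'

```text
time_s: 16.25
tcp_pos: [0.5594, 0.1225, 0.2237]
eef_rot: [163.8, 25.7, 144.7]
contact_force: [-0.6, 0.0, 0.3]
finger_gap: 0.0345
```

```bash
python3 - <<'E'
from h import *
w=wrist(); cv2.imwrite("pics/w11.png",w[0]); np.savez("w11.npz",K=w[1],T=w[2])
print(monitor.get_state()["joint_positions"].round(1)); print(delta(pan(101,75,140),RC(150)));print(delta(pan(101,75,52),RC(149.5)))
print(proj(w,pan(101,75,73)))
E
```

```text
[ 13.2 -24.6 103.2  -7.6  72.3 -44.9]
([-0.01, -0.05, 0.1], [0.0, 0.001, -0.002])
([0.0, -0.06, 8.9], [0.0, 0.001, 0.006])
[322.4209945  258.15372896]
```

View pics/w11.png

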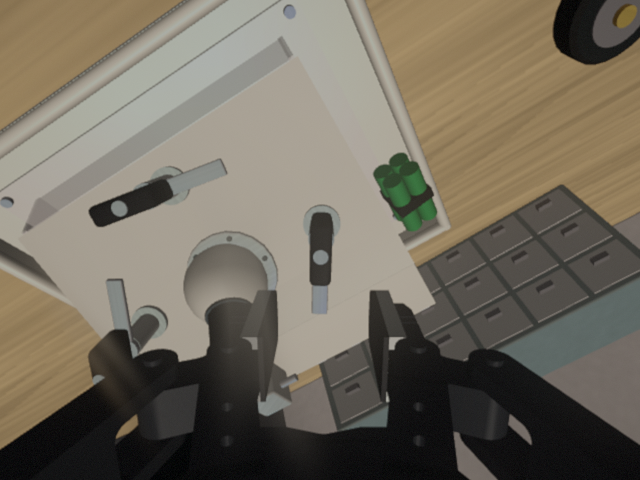

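Call:
carry_out --targets '[{"translation":[0,-0.13,3],"angular":[0,0,0.006],"hand":3.5},{"translation":[0,-0.13,6],"angular":[0,0,0.006],"hand":3.5},{"translation":[0,-0.13,8],"angular":[0,0,0.006],"hand":3.5},{"translation":[0,-0.13,8.9],"angular":[0,0,0.006],"hand":3.5},{"translation":[0,-0.13,8.9],"angular":[0,0,0.006],"hand":3.5},{"translation":[0,-0.13,8.9],"angular":[0,0,0.006],"hand":3.5}]' --force 25

```text
time_s: 16.9
tcp_pos: [0.6037, 0.1209, 0.1476]
eef_rot: [163.6, 25.7, 144.5]
contact_force: [0.9, -0.1, 0.2]
finger_gap: 0.0352
```

```bash
cat > st2.py <<'E'
from h import *
import sys
P=[];F=[];Q=[]
for i in range(4):
    s=monitor.get_state(); P.append(s["tcp_pos"]); F.append(s["contact_force"]); Q.append(s["ft_torque"]); w=wrist()
p=np.mean(P,0); Rm=cur()[1]; X=p-p0
print("panel",np.round([X@ux*1e3,X@uy*1e3,X@n*1e3],2),"phi",np.degrees(np.arctan2(Rm[:,0]@uy,Rm[:,0]@ux)).round(2),"F tool",(Rm.T@np.mean(F,0)).round(2),"M tool",(Rm.T@np.mean(Q,0)).round(3),s["finger_gap"].round(4),"j6",s["joint_positions"][5].round(1),s["time_s"])
if len(sys.argv)>1: cv2.imwrite(f"pics/{sys.argv[1]}.png",w[0])
E
python3 st2.py w12
```

```text
Traceback (most recent call last):
  File "st2.py", line 7, in <module>
    print("panel",np.round([X@ux*1e3,X@uy*1e3,X@n*1e3],2),"phi",np.degrees(np.arctan2(Rm[:,0]@uy,Rm[:,0]@ux)).round(2),"F tool",(Rm.T@np.mean(F,0)).round(2),"M tool",(Rm.T@np.mean(Q,0)).round(3),s["finger_gap"].round(4),"j6",s["joint_positions"][5].round(1),s["time_s"])
                                                                                                                                                                                                   ^^^^^^^^^^^^^^^^^^^^^
AttributeError: 'float' object has no attribute 'round'
```

```bash
sed -i 's/s\["finger_gap"\].round(4)/round(s["finger_gap"],4)/' st2.py
python3 st2.py w12
```

```text
panel [101.56  74.55  53.21] phi 149.64 F tool [ 0.57  0.02 -0.19] M tool [0.133 0.212 0.002] 0.0349 j6 -45.0 17.25
```

View pics/w12.png

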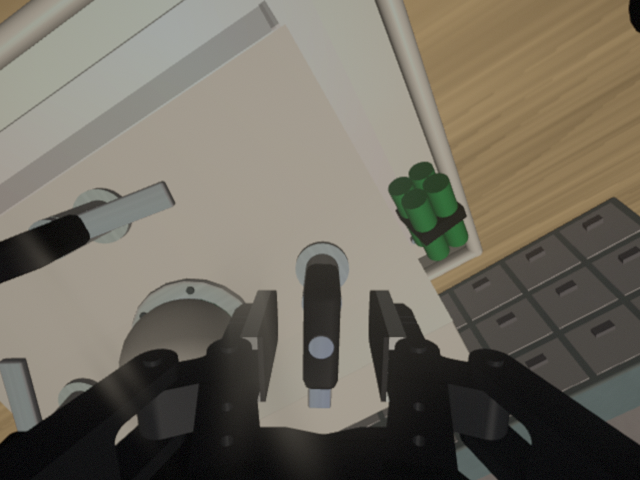

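Call:
carry_out --targets '[{"translation":[0,-0.07,0.1],"angular":[0,0,0],"hand":2},{"translation":[0,-0.07,0.1],"angular":[0,0,0],"hand":0.8},{"translation":[0,-0.07,0.1],"angular":[0,0,0],"hand":0.8},{"translation":[0,-0.07,0.1],"angular":[0,0,0],"hand":0.8},{"translation":[0,-0.07,0.1],"angular":[0,0,0],"hand":0.8}]' --force 25

```text
time_s: 17.8
tcp_pos: [0.6037, 0.1203, 0.1456]
eef_rot: [163.6, 25.6, 144.5]
contact_force: [1.2, 3.1, -0.8]
finger_gap: 0.0117
```

```bash
python3 st2.py w13
```

```text
panel [100.48  74.1   51.19] phi 149.64 F tool [0.44 3.03 0.87] M tool [-0.484  0.346  0.053] 0.0122 j6 -45.1 17.95
```

View pics/w13.png

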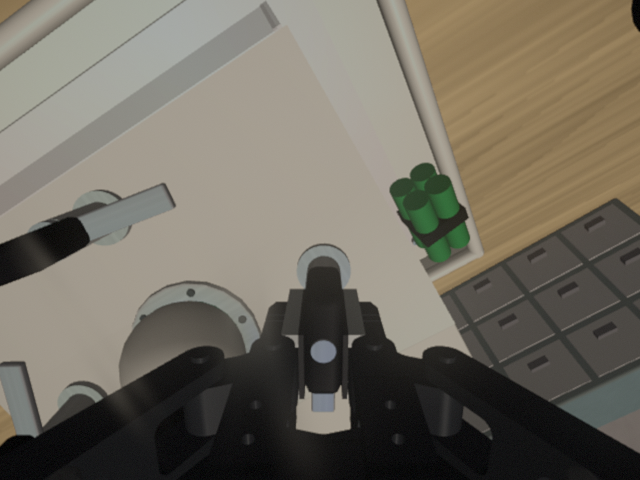

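Call:
carry_out --targets '[{"translation":[0,0.04,0],"angular":[0,0,0.12],"hand":0.8},{"translation":[0,0.04,0],"angular":[0,0,0.24],"hand":0.8},{"translation":[0,0.04,0],"angular":[0,0,0.36],"hand":0.8},{"translation":[0,0.04,0],"angular":[0,0,0.48],"hand":0.8},{"translation":[0,0.04,0],"angular":[0,0,0.6],"hand":0.8},{"translation":[0,0.04,0],"angular":[0,0,0.72],"hand":0.8},{"translation":[0,0.04,0],"angular":[0,0,0.84],"hand":0.8},{"translation":[0,0.04,0],"angular":[0,0,0.94],"hand":0.8},{"translation":[0,0.04,0],"angular":[0,0,0.98],"hand":0.8},{"translation":[0,0.04,0],"angular":[0,0,0.98],"hand":0.8}]'

```text
time_s: 19.0
tcp_pos: [0.6031, 0.1198, 0.1452]
eef_rot: [150.1, 1.8, 91.6]
contact_force: [-5.6, 1.0, 2.9]
finger_gap: 0.0112
```

```bash
python3 st2.py w14
```

```text
panel [99.73 73.64 51.17] phi 93.56 F tool [ 0.13 -3.61 -4.77] M tool [0.909 0.11  0.028] 0.0113 j6 11.1 19.15
```

View pics/w14.png

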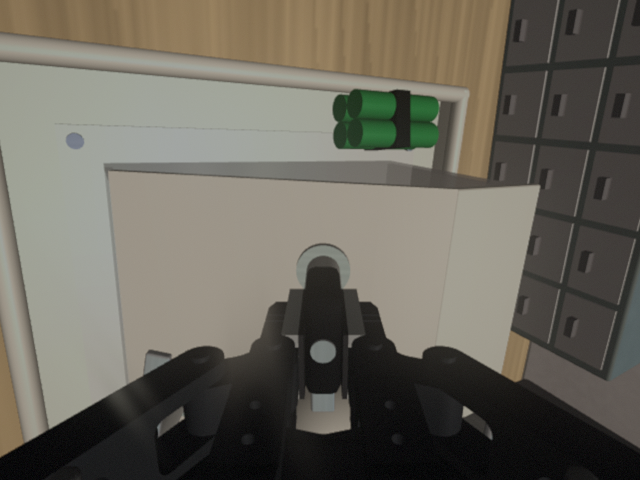

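Call:
carry_out --targets '[{"translation":[0,-0.05,-0.03],"angular":[0,0,0.03],"hand":0.8},{"translation":[0,-0.05,-0.03],"angular":[0,0,0.06],"hand":0.8},{"translation":[0,-0.05,-0.03],"angular":[0,0,0.06],"hand":0.8}]'

```text
time_s: 19.5
tcp_pos: [0.603, 0.1198, 0.1452]
eef_rot: [150.0, 0.1, 88.7]
contact_force: [-1.8, -0.1, 0.3]
finger_gap: 0.0115
```

```bash
python3 st2.py
```

```text
panel [99.62 73.63 51.21] phi 90.13 F tool [-0.66 -1.37 -0.62] M tool [ 0.555 -0.046 -0.318] 0.0113 j6 14.5 19.65
```

Call:
carry_out --targets '[{"translation":[0,0,0],"angular":[0,0,0.03],"hand":0.8},{"translation":[0,0,0],"angular":[0,0,0.04],"hand":0.8},{"translation":[0,0,0],"angular":[0,0,0.04],"hand":0.8}]'

```text
time_s: 20.0
tcp_pos: [0.603, 0.1197, 0.1453]
eef_rot: [150.0, -1.0, 86.7]
contact_force: [-3.0, -4.3, 0.2]
finger_gap: 0.0114
```

```bash
python3 st2.py
```

```text
panel [99.69 73.5  51.29] phi 87.85 F tool [-3.82 -2.21 -2.2 ] M tool [ 0.744 -0.606 -0.899] 0.0113 j6 16.8 20.15
```

Call:
carry_out --targets '[{"translation":[0,0,0],"angular":[0,0,-0.03],"hand":0.8},{"translation":[0,0,0],"angular":[0,0,-0.03],"hand":3.5},{"translation":[0,0,0],"angular":[0,0,-0.03],"hand":3.5},{"translation":[0,0,0],"angular":[0,0,-0.03],"hand":3.5},{"translation":[0,0,-3],"angular":[0,0,-0.03],"hand":3.5},{"translation":[0,0,-7],"angular":[0,0,-0.03],"hand":3.5},{"translation":[0,0,-10],"angular":[0,0,-0.03],"hand":3.5},{"translation":[0,0,-10],"angular":[0,0,-0.03],"hand":3.5}]'

```text
time_s: 21.0
tcp_pos: [0.5538, 0.1222, 0.2393]
eef_rot: [149.3, -0.5, 88.2]
contact_force: [1.7, 0.2, 1.3]
finger_gap: 0.0348
```

```bash
python3 st2.py w15; python3 - <<'E'
from h import *
c=cam("side"); cv2.imwrite("pics/side15.png",cv2.resize(c[0][200:300,220:345],None,fx=6,fy=6,interpolation=3))
print(delta(pan(100,-76.3,150),RC(149.5)))
E
```

```text
panel [101.75  74.52 153.83] phi 89.49 F tool [0.01 0.65 0.11] M tool [ 0.251  0.027 -0.01 ] 0.0348 j6 15.3 21.15
([-15.03, 0.27, -0.03], [-0.001, -0.0, -1.047])
```

View pics/side15.png

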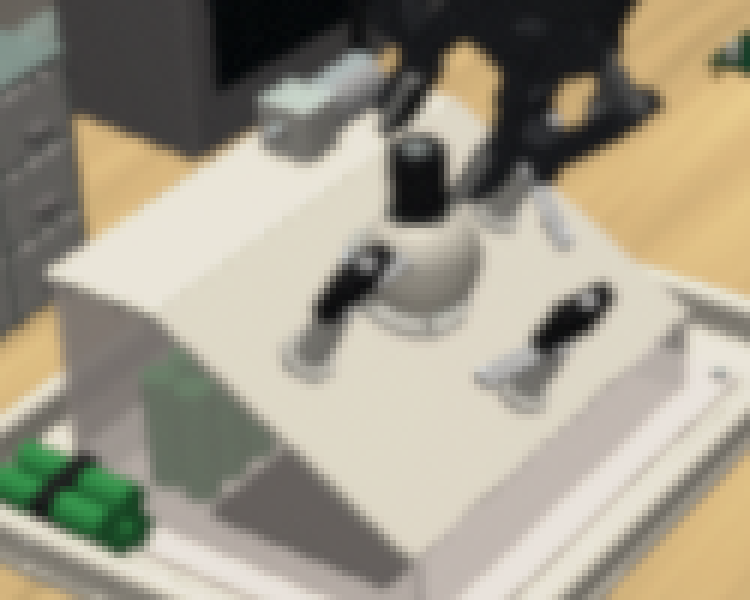

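View pics/w15.png

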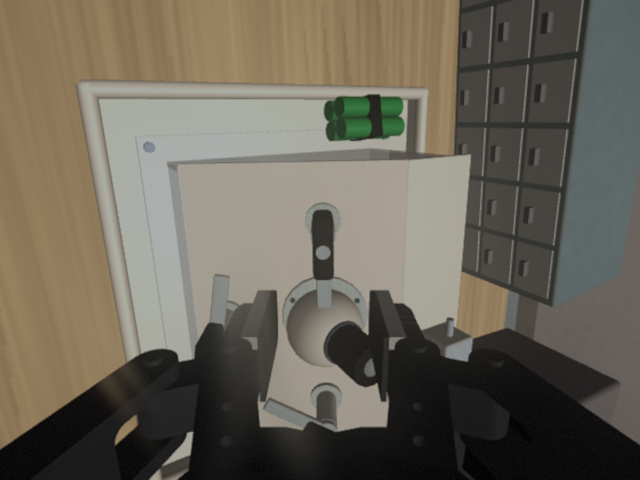

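Call:
carry_out --targets '[{"translation":[-15,0.2,0],"angular":[0,0,-1.047],"hand":3.5},{"translation":[-15,0.2,0],"angular":[0,0,-1.047],"hand":3.5},{"translation":[-15,0.2,0],"angular":[0,0,-1.047],"hand":3.5},{"translation":[-15,0.2,0],"angular":[0,0,-1.047],"hand":3.5},{"translation":[-15,0.2,0],"angular":[0,0,-1.047],"hand":3.5},{"translation":[-15,0.2,0],"angular":[0,0,-1.047],"hand":3.5},{"translation":[-15,0.2,0],"angular":[0,0,-1.047],"hand":3.5},{"translation":[-15,0.2,0],"angular":[0,0,-1.047],"hand":3.5},{"translation":[-15,0.2,0],"angular":[0,0,-1.047],"hand":3.5},{"translation":[-15,0.2,0],"angular":[0,0,-1.047],"hand":3.5}]'

```text
time_s: 22.25
tcp_pos: [0.55, -0.0286, 0.231]
eef_rot: [163.6, 25.4, 144.2]
contact_force: [0.3, 0.4, -0.3]
finger_gap: 0.035
```

```bash
python3 st2.py w16; python3 - <<'E'
from h import *
w=wrist(); print(proj(w,pan(100,-76.3,72.5)))
for o in (90,51.3): print(delta(pan(100,-76.3,o),RC(149.5)))
E
```

```text
panel [100.06 -75.98 150.62] phi 149.4 F tool [-0.03  0.01  0.17] M tool [ 0.106  0.184 -0.006] 0.0349 j6 -66.8 22.4
[321.91988997 251.62977603]
([0.03, -0.07, 6.12], [0.001, 0.001, -0.001])
([0.03, -0.07, 9.99], [0.001, 0.001, -0.001])
```

View pics/w16.png

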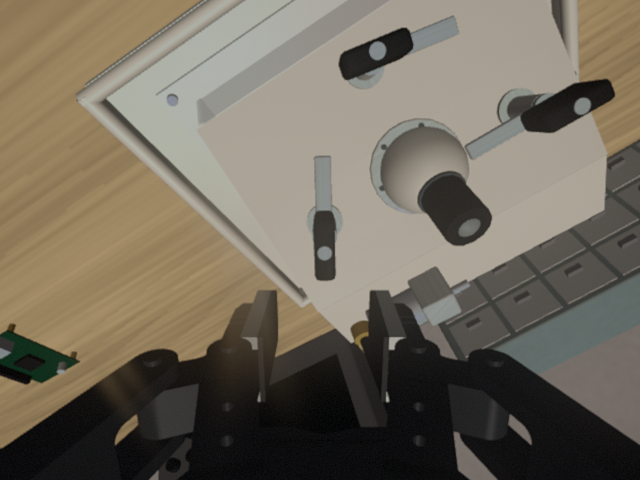

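Call:
carry_out --targets '[{"translation":[0,0.04,4],"angular":[0,0,0],"hand":3.5},{"translation":[0,0.04,7.5],"angular":[0,0,0],"hand":3.5},{"translation":[0,0.04,9.2],"angular":[0,0,0],"hand":3.5},{"translation":[0,0.04,10],"angular":[0,0,0],"hand":3.5},{"translation":[0,0.04,10],"angular":[0,0,0],"hand":3.5},{"translation":[0,0.04,10],"angular":[0,0,0],"hand":3.5}]'

```text
time_s: 23.1
tcp_pos: [0.6007, -0.0294, 0.1474]
eef_rot: [163.5, 25.7, 144.3]
contact_force: [-0.2, -0.1, 0.4]
finger_gap: 0.0349
```

```bash
python3 st2.py w17
```

```text
panel [102.23 -75.62  52.85] phi 149.48 F tool [ 0.1   0.28 -0.25] M tool [ 0.112  0.2   -0.024] 0.0351 j6 -66.8 23.25
```

View pics/w17.png

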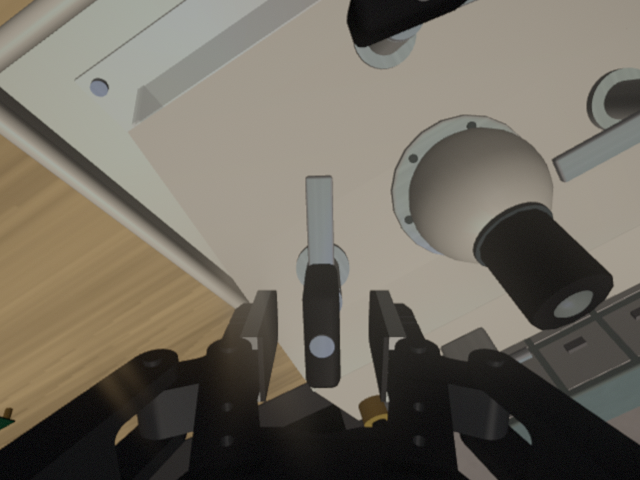

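Call:
carry_out --targets '[{"translation":[0.08,-0.05,0.1],"angular":[0,0,0],"hand":2},{"translation":[0.08,-0.05,0.1],"angular":[0,0,0],"hand":0.8},{"translation":[0.08,-0.05,0.1],"angular":[0,0,0],"hand":0.8},{"translation":[0.08,-0.05,0.1],"angular":[0,0,0],"hand":0.8},{"translation":[0.08,-0.05,0.1],"angular":[0,0,0],"hand":0.8}]' --force 25

```text
time_s: 23.8
tcp_pos: [0.6004, -0.029, 0.1454]
eef_rot: [163.5, 25.6, 144.4]
contact_force: [-0.7, 4.4, 2.9]
finger_gap: 0.0113
```

```bash
python3 st2.py w18
```

```text
panel [100.62 -75.2   50.93] phi 149.48 F tool [ 1.31  4.27 -4.25] M tool [-0.589  0.352 -0.051] 0.0116 j6 -66.8 23.95
```

Call:
carry_out --targets '[{"translation":[0,0,0],"angular":[0,0,0.12],"hand":0.8},{"translation":[0,0,0],"angular":[0,0,0.24],"hand":0.8},{"translation":[0,0,0],"angular":[0,0,0.36],"hand":0.8},{"translation":[0,0,0],"angular":[0,0,0.48],"hand":0.8},{"translation":[0,0,0],"angular":[0,0,0.6],"hand":0.8},{"translation":[0,0,0],"angular":[0,0,0.6],"hand":0.8}]'

```text
time_s: 24.6
tcp_pos: [0.6005, -0.0288, 0.1455]
eef_rot: [152.2, 12.2, 110.5]
contact_force: [-0.4, 5.2, 5.9]
finger_gap: 0.0114
```

```bash
python3 st2.py w19
```

```text
panel [100.74 -75.08  50.92] phi 115.09 F tool [ 3.5   4.39 -4.39] M tool [-0.343  0.763  0.058] 0.0114 j6 -32.4 24.75
```

View pics/w19.png

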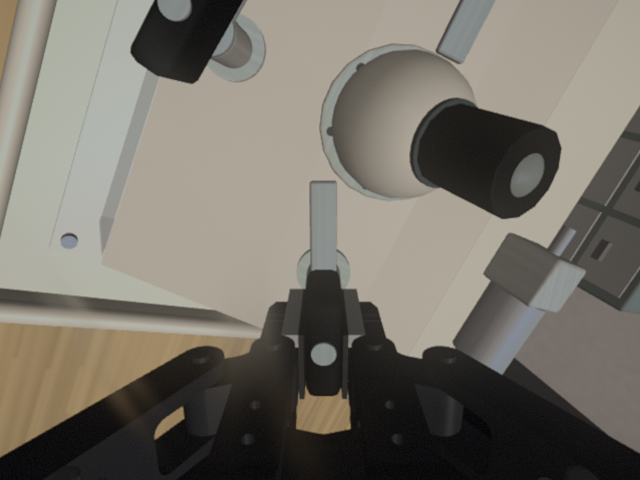

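Call:
carry_out --targets '[{"translation":[0.03,0.04,-0.04],"angular":[0,0,0.12],"hand":0.8},{"translation":[0.03,0.04,-0.04],"angular":[0,0,0.24],"hand":0.8},{"translation":[0.03,0.04,-0.04],"angular":[0,0,0.36],"hand":0.8},{"translation":[0.03,0.04,-0.04],"angular":[0,0,0.42],"hand":0.8},{"translation":[0.03,0.04,-0.04],"angular":[0,0,0.42],"hand":0.8}]'

```text
time_s: 25.3
tcp_pos: [0.6006, -0.0288, 0.1456]
eef_rot: [149.8, 0.5, 89.5]
contact_force: [3.9, 4.5, 3.5]
finger_gap: 0.0114
```

```bash
python3 st2.py
```

```text
panel [100.85 -75.01  50.96] phi 91.14 F tool [ 3.92  4.96 -0.95] M tool [-0.295  0.672  0.076] 0.0113 j6 -8.4 25.45
```

Call:
carry_out --targets '[{"translation":[0,0,0],"angular":[0,0,0.03],"hand":0.8},{"translation":[0,0,0],"angular":[0,0,0.05],"hand":0.8},{"translation":[0,0,0],"angular":[0,0,0.05],"hand":0.8}]'

```text
time_s: 25.8
tcp_pos: [0.6006, -0.0288, 0.1456]
eef_rot: [149.8, -0.8, 87.2]
contact_force: [3.8, 4.3, 2.5]
finger_gap: 0.0116
```

```bash
python3 st2.py w20
```

```text
panel [100.85 -75.01  50.98] phi 88.4 F tool [ 4.29  4.66 -0.8 ] M tool [-0.302  0.76  -0.901] 0.0115 j6 -5.6 25.95
```

Call:
carry_out --targets '[{"translation":[0,0,0],"angular":[0,0,-0.03],"hand":0.8},{"translation":[0,0,0],"angular":[0,0,-0.03],"hand":3.5},{"translation":[0,0,0],"angular":[0,0,-0.03],"hand":3.5},{"translation":[0,0,0],"angular":[0,0,-0.03],"hand":3.5},{"translation":[0,0,-3],"angular":[0,0,-0.03],"hand":3.5},{"translation":[0,0,-7],"angular":[0,0,-0.03],"hand":3.5},{"translation":[0,0,-10],"angular":[0,0,-0.03],"hand":3.5},{"translation":[0,0,-10],"angular":[0,0,-0.03],"hand":3.5}]'

```text
time_s: 26.8
tcp_pos: [0.5503, -0.0283, 0.2378]
eef_rot: [149.4, 0.0, 88.5]
contact_force: [1.3, -0.1, 0.8]
finger_gap: 0.0354
```

```bash
python3 st2.py w21; python3 - <<'E'
from h import *
c=cam("side"); cv2.imwrite("pics/side21.png",cv2.resize(c[0][200:300,220:345],None,fx=6,fy=6,interpolation=3))
print(delta(pan(26,-1,140),RC(79)))
E
```

```text
panel [101.23 -75.58 152.62] phi 89.87 F tool [-0.31  0.07  0.32] M tool [ 0.251 -0.005  0.005] 0.0347 j6 -7.3 26.95
([7.41, -7.27, 0.91], [-0.002, -0.0, 0.19])
```

View pics/w21.png

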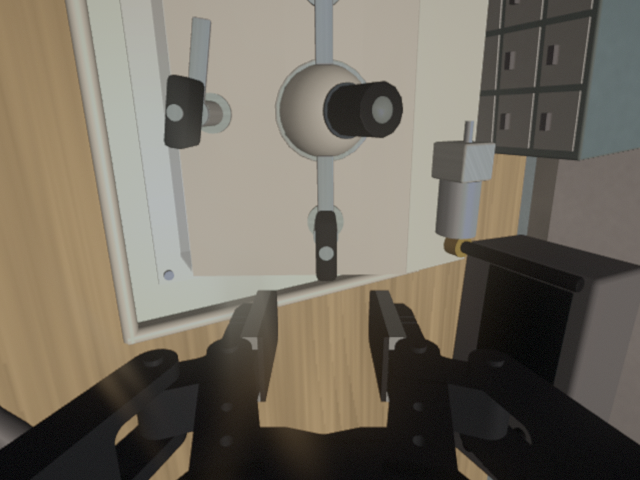

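Call:
carry_out --targets '[{"translation":[7.4,-7.3,0.9],"angular":[0,0,0.19],"hand":3.5},{"translation":[7.4,-7.3,0.9],"angular":[0,0,0.19],"hand":3.5},{"translation":[7.4,-7.3,0.9],"angular":[0,0,0.19],"hand":3.5},{"translation":[7.4,-7.3,0.9],"angular":[0,0,0.19],"hand":3.5},{"translation":[7.4,-7.3,0.9],"angular":[0,0,0.19],"hand":3.5}]'

```text
time_s: 27.55
tcp_pos: [0.4938, 0.0475, 0.1877]
eef_rot: [150.3, -5.5, 79.1]
contact_force: [-0.5, 0.1, 1.0]
finger_gap: 0.035
```

```bash
python3 st2.py w22; python3 - <<'E'
from h import *
print(monitor.get_state()["joint_positions"].round(1),delta(pan(26,-1,51.5),RC(79)))
E
```

```text
panel [ 28.32  -1.74 141.99] phi 78.93 F tool [ 0.31  0.18 -0.33] M tool [ 0.222 -0.073  0.001] 0.0352 j6 15.5 27.7
[  3.  -39.5 116.5  -2.3  72.9  15.5] ([0.05, -0.26, 9.05], [0.002, 0.0, -0.001])
```

View pics/w22.png

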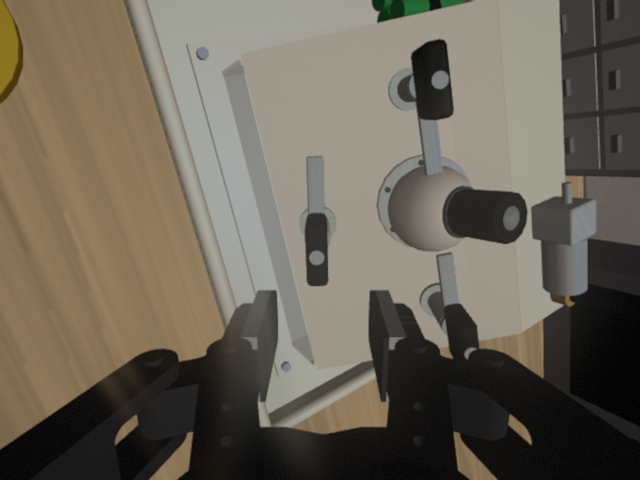

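Call:
carry_out --targets '[{"translation":[0.05,-0.28,3],"angular":[0,0,0],"hand":3.5},{"translation":[0.05,-0.28,6.5],"angular":[0,0,0],"hand":3.5},{"translation":[0.05,-0.28,8.4],"angular":[0,0,0],"hand":3.5},{"translation":[0.05,-0.28,9.05],"angular":[0,0,0],"hand":3.5},{"translation":[0.05,-0.28,9.05],"angular":[0,0,0],"hand":3.5},{"translation":[0.05,-0.28,9.05],"angular":[0,0,0],"hand":3.5}]'

```text
time_s: 28.35
tcp_pos: [0.5368, 0.0475, 0.1092]
eef_rot: [150.3, -5.5, 79.1]
contact_force: [0.1, -0.3, 0.9]
finger_gap: 0.0352
```

```bash
python3 st2.py w23
```

```text
panel [26.13 -0.1  52.56] phi 79.0 F tool [ 0.11  0.25 -0.42] M tool [ 0.23  -0.035 -0.001] 0.0349 j6 15.7 28.5
```

View pics/w23.png

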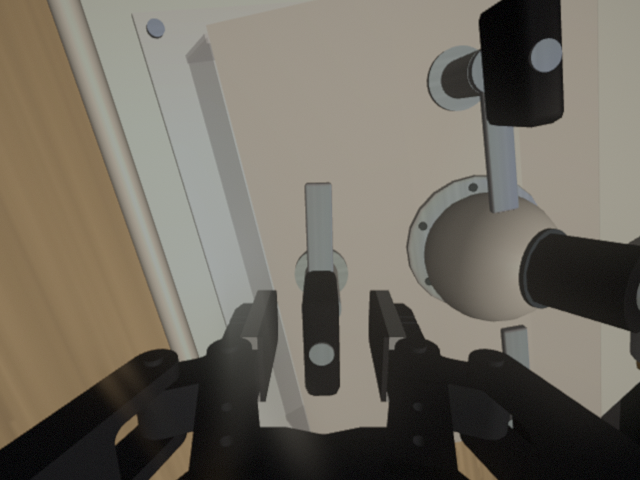

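Call:
carry_out --targets '[{"translation":[-0.12,-0.06,0.08],"angular":[0,0,0],"hand":2},{"translation":[-0.12,-0.06,0.08],"angular":[0,0,0],"hand":0.8},{"translation":[-0.12,-0.06,0.08],"angular":[0,0,0],"hand":0.8},{"translation":[-0.12,-0.06,0.08],"angular":[0,0,0],"hand":0.8},{"translation":[-0.12,-0.06,0.08],"angular":[0,0,0],"hand":0.8}]' --force 25

```text
time_s: 29.05
tcp_pos: [0.5367, 0.0465, 0.1077]
eef_rot: [150.2, -5.5, 79.1]
contact_force: [3.5, -3.5, 3.4]
finger_gap: 0.011
```

```bash
python3 st2.py
```

```text
panel [25.08 -1.32 51.05] phi 79.0 F tool [-2.2   5.85 -1.42] M tool [-0.481 -0.313 -0.06 ] 0.0115 j6 15.5 29.2
```

Call:
carry_out --targets '[{"translation":[0,0.03,0],"angular":[0,0,0.12],"hand":0.8},{"translation":[0,0.03,0],"angular":[0,0,0.24],"hand":0.8},{"translation":[0,0.03,0],"angular":[0,0,0.36],"hand":0.8},{"translation":[0,0.03,0],"angular":[0,0,0.48],"hand":0.8},{"translation":[0,0.03,0],"angular":[0,0,0.6],"hand":0.8},{"translation":[0,0.03,0],"angular":[0,0,0.7],"hand":0.8},{"translation":[0,0.03,0],"angular":[0,0,0.7],"hand":0.8}]'

```text
time_s: 29.95
tcp_pos: [0.5365, 0.0466, 0.1076]
eef_rot: [160.0, -23.1, 41.5]
contact_force: [0.2, -2.4, 5.4]
finger_gap: 0.0114
```

```bash
python3 st2.py w24
```

```text
panel [24.84 -1.16 51.04] phi 38.93 F tool [ 0.81  3.78 -4.55] M tool [-0.21  -0.174  0.068] 0.0117 j6 55.5 30.1
```

View pics/w24.png

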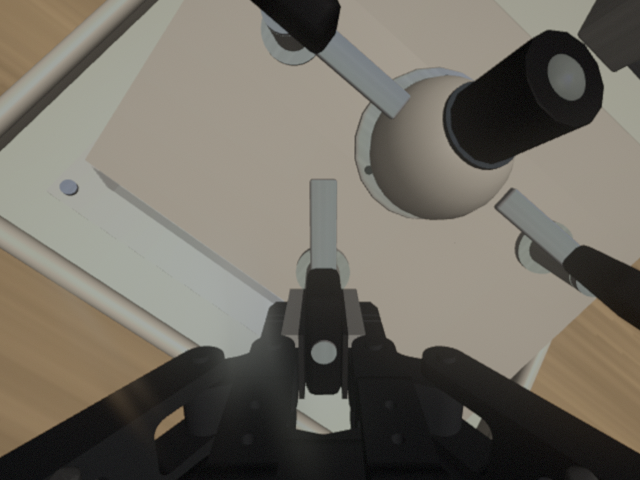

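Call:
carry_out --targets '[{"translation":[0,0.04,-0.04],"angular":[0,0,0.12],"hand":0.8},{"translation":[0,0.04,-0.04],"angular":[0,0,0.24],"hand":0.8},{"translation":[0,0.04,-0.04],"angular":[0,0,0.36],"hand":0.8},{"translation":[0,0.04,-0.04],"angular":[0,0,0.48],"hand":0.8},{"translation":[0,0.04,-0.04],"angular":[0,0,0.6],"hand":0.8},{"translation":[0,0.04,-0.04],"angular":[0,0,0.66],"hand":0.8},{"translation":[0,0.04,-0.04],"angular":[0,0,0.66],"hand":0.8}]'

```text
time_s: 30.85
tcp_pos: [0.5364, 0.0469, 0.1076]
eef_rot: [179.5, -30.1, -0.1]
contact_force: [2.6, 0.1, 3.8]
finger_gap: 0.0113
```

```bash
python3 st2.py
```

```text
panel [24.74 -0.95 51.06] phi 1.16 F tool [ 4.27 -0.78 -2.16] M tool [0.324 0.092 0.05 ] 0.0116 j6 93.2 31.0
```

Call:
carry_out --targets '[{"translation":[0,0,0],"angular":[0,0,0.03],"hand":0.8},{"translation":[0,0,0],"angular":[0,0,0.05],"hand":0.8},{"translation":[0,0,0],"angular":[0,0,0.05],"hand":0.8}]'

```text
time_s: 31.35
tcp_pos: [0.5364, 0.0468, 0.1076]
eef_rot: [-179.0, -30.1, -3.3]
contact_force: [0.8, 3.3, 5.9]
finger_gap: 0.0114
```

```bash
python3 st2.py w25
```

```text
panel [24.74 -1.03 51.08] phi -1.66 F tool [ 3.7  -2.71 -4.23] M tool [ 0.578  0.118 -1.02 ] 0.0112 j6 96.1 31.5
```

At the stop as well (moment −1.0 N m). Back off, release, retract and look at everything.

Call:
carry_out --targets '[{"translation":[0,0,0],"angular":[0,0,-0.03],"hand":0.8},{"translation":[0,0,0],"angular":[0,0,-0.03],"hand":3.5},{"translation":[0,0,0],"angular":[0,0,-0.03],"hand":3.5},{"translation":[0,0,0],"angular":[0,0,-0.03],"hand":3.5},{"translation":[0,0,-3],"angular":[0,0,-0.03],"hand":3.5},{"translation":[0,0,-7],"angular":[0,0,-0.03],"hand":3.5},{"translation":[0,0,-11],"angular":[0,0,-0.03],"hand":3.5},{"translation":[0,0,-13],"angular":[0,0,-0.03],"hand":3.5},{"translation":[0,0,-13],"angular":[0,0,-0.03],"hand":3.5}]'

```text
time_s: 32.45
tcp_pos: [0.4713, 0.0478, 0.2238]
eef_rot: [-179.9, -30.4, -1.5]
contact_force: [1.0, 0.1, -0.1]
finger_gap: 0.035
```

```bash
python3 st2.py w26; python3 - <<'E'
from h import *
c=cam("side"); cv2.imwrite("pics/side26.png",cv2.resize(c[0][200:300,220:345],None,fx=6,fy=6,interpolation=3))
c=cam("top"); cv2.imwrite("pics/top26.png",c[0])
E
```

```text
panel [ 24.57  -1.56 181.28] phi -0.07 F tool [ 0.14 -0.07  0.52] M tool [ 0.016 -0.241 -0.033] 0.035 j6 94.7 32.6
```

View pics/w26.png

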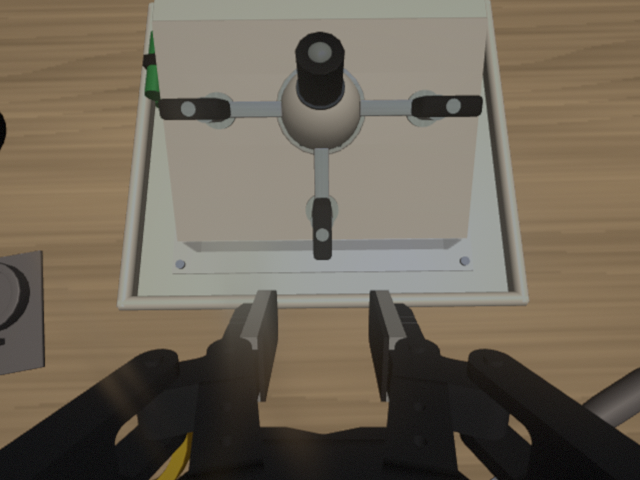

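View pics/side26.png

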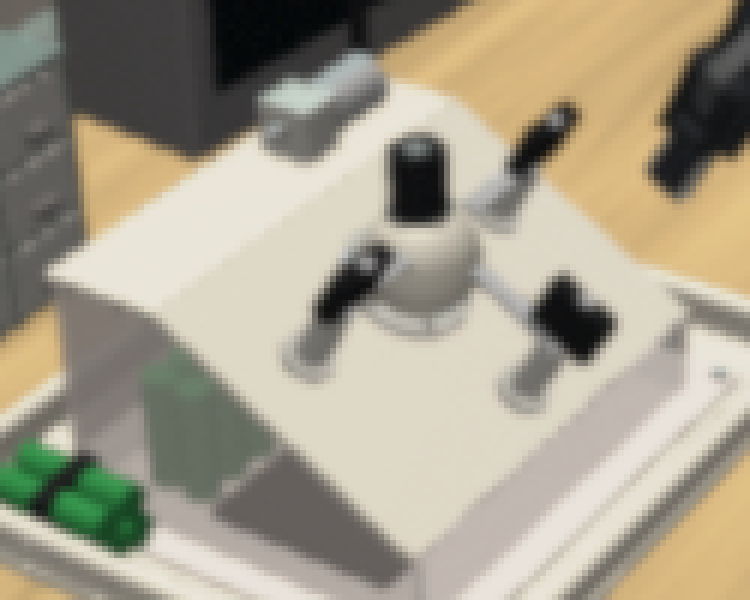

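View pics/top26.png

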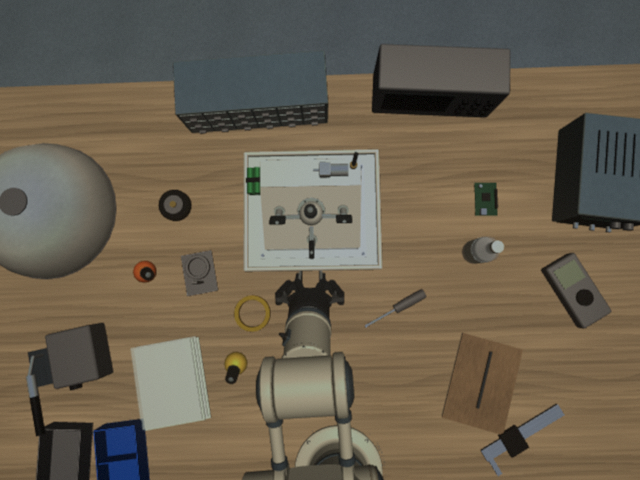

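```bash
python3 -c "
from plant import env
print(env.job_done())"
```

```text
the job is handed in; nothing more can be done
None
```

The job is handed in at about 33 s of the 70 s. The camera sits upright in the collar and all three clamp bolts are turned to their stops. The system gave no verdict, so the points below are my own checks.

**What I did:** I gripped the white camera (not the orange or yellow one) by its barrel along its 30° lean, lifted it and turned it upright. I lowered it into the collar by feel, with about 6 N at most, and let it go. Then I turned the left, right and front bolts clockwise until each met its stop, with a moment of about 0.9–1.0 N m on the tool.

**Last checks:**
- **Clamps:** the last wrist and side pictures show all three tabs in line with the collar's axis, reaching in over the ball.
- **Camera:** the barrel was within about 1–2° of vertical when measured after release, before the clamping. It looked unchanged in the last side picture.
- **Other things:** everything else stands where it was in the top view. The gripper is clear, with the force reading near zero.

**What disagreed:** before seating, the views put the collar anywhere from 100 to 104 mm up the slope. Contact settled it at about 101 mm. I did not measure the ball's final distance from the seat more closely than that; it rests evenly in the ring in the pictures.

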